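# Fit the retaining ring on the slicer shaft

### The arm

A 6-joint arm with a two-finger parallel gripper is mounted at the origin on the work surface. World frame = base frame: x ahead of the robot, y to its left, z up, the work surface at z = 0. Lengths are in m, angles in rad, forces in N, time in s.
With the tool pointing down it reaches from about 0.35 to 0.775 m from the base axis. Payload 7.3 kg.
Tool frame: the origin (TCP) lies midway between the tips of the shut fingers; the grasp point (between the pads) lies 19 mm behind it; z points along the fingers, y is the direction in which the jaws open and shut (so a half turn about z gives the same grasp; the last joint's range is limited). The gripper opens to 92 mm and grips with 3 to 60 N. Pads are 19 mm wide; open, the fingers measure 130 mm over their backs; the gripper's body (75 mm by 190 mm) begins 47 mm behind the grasp point.
Start: joints at [1.18, 0.342, 1.524, -0, 1.275, -0.146], TCP at [0.127, 0.509, 0.227] pointing down, gripper open.
Joint ranges: [-2.53, 2.53], [-0.77, 2.02], [0.04, 2.7], [-1, 4.14], [0.28, 2.66], [-3.11, 3.11]. Speed limits (rad/s): [2.57, 2.57, 3.14, 3.14, 3.14, 3.14].

### API

Orientations are given as [roll, pitch, yaw] about the fixed x, y, z axes, in that order (R = Rz(yaw) Ry(pitch) Rx(roll)).
In Python, from cell import robot, imaging gives the robot as it stands. The module is installed in compiled form; this text tells all that it offers.
- The arm moves only by the tool send_rows, never from a script. Its argument "plan" is a list of rows, each a list of 3 entries, a list of its own where there are three numbers: the shift along the world's x, y, z in m, then the turn, a rotation vector about the world's x, y, z in rad, then the closure in counts, from 0 (fully open) to 255 (shut). A call has 1 to 20 rows; each row shifts and turns the commanded pose from where the row before left it; what a row does not reach is not made up. A row lasts 1/10 s, in which the tool goes at most 50 mm and 8.59 degrees, less where a joint would pass 70% of its speed; a pose out of reach is approached as far as the arm can. A call is refused whole if a number of a shift passes 0.05 or a number of a turn 0.15, either way. A call with a gripper value outside its range is refused whole. The fingers move at their own pace and stop on an object; "newtons" is the grip in N (left out, the last holds). Time passes only in rows, so rows that do not move let the fingers close. It gives the time, the measured TCP pose, the force and the opening at its end, in the units of the state.
- robot.observe(): the state, without advancing time (a new reading comes with each control period).
- imaging.read_camera(name): name is "scene" or "top" or "wrist"; returns a dict with "pixels" (400x640x3 uint8, red, green, blue), "fx", "fy", "cx", "cy" (pixels), "world_from_camera" (4x4, takes a point from camera to world coordinates). Camera axes: x right, y down, z forward; pixel columns grow to the right and rows downward; lengths in m; the calibration is good to about 2 mm. A picture is of the moment at which its call begins. There is no depth.
- robot.hand_in(): hands the job in, once; it reports no verdict.
The state is a dict: "time": time; "qpos": joint angles; "qvel": joint speeds; "joint_efforts": joint torques, N m; "tool_pos": TCP position; "tool_rot": TCP orientation; "contact_force": force on the tool from outside, world axes, zero at the start; "torque": the same for the moment, N m; "opening": finger opening in m.
Only numpy, scipy, OpenCV 4.12 (cv2) and the standard library are available. Lean on these libraries where they do the work, as an engineer would, in place of code of your own. Each camera call takes 0.05 s, during which the arm holds its last target.

### The job

The slicing disc is loose on its shaft: with the ring pliers, spread the open retaining ring that sits on their pins, carry it over to the slicer, slide it down over the shaft end onto the disc's hub and let it close fully home in the shaft groove. Then draw the pliers off and lay them flat back on their wooden rest, and leave the other kitchen things where they stand.

Things in the scene. Friction and masses are not known exactly. Their poses are not given: they have to be found in the camera images.
- slicer: Fixed slicer drive unit: white base 190 x 190 mm, round metal deck, horizontal slicing disc 176 mm across (top at height 69 mm), on it a grey hub 40 mm across, flat top at height 85 mm; the vertical steel shaft stands out of the hub. Origin on the counter under the shaft axis, z up.
- groove (a point): On the shaft axis at the hub's top, 85 mm above the counter. The groove, 26 mm across, reaches from here to 91 mm; above it the shaft is 29 mm across up to 97 mm, then tapers to 21 mm at its end, height 102 mm. A ring in the groove rests on the hub, its underside at this height; carried, its back droops 1 to 3 mm: press till its eyes are level with the hub.
- rest: Fixed wooden pliers rest: base 190 x 84 x 8 mm with a block 22 x 44 mm under the pivot and one 12 x 84 mm at x = -84 mm under the handles (tops at 45 mm), and one 34 x 50 mm at x = 83 mm (top at 20 mm) on which the ring lies at the start. Origin on the counter under the pivot, z up, x from handles to pins.
- rest_seat (a point): On top of the rest's pivot block, 45 mm above the counter, axes as the rest: the pliers' origin lies here at the start and again when laid back, pliers pointing along x.
- pliers: Loose ring pliers with pins bent down, 160 g. This is the left lever (left = +y, seen from handles to pins), which turns with its handle. Origin on the pivot axis at the underside of the levers, z up (pivot axis), x to the pins when open. Levers 10 mm thick, black handles to x = -96 mm. Mass centre about 43 mm behind the pivot.
- pliers_lever (a joint): Angle between the levers: 0 = open (pins together), 0.52 rad = squeezed against a stop (pins apart, ring fully spread). A spring opens the pliers: 8 N on the handles at 0, about 16 N at the stop with the ring on. Eased to 50 to 54 mm over the grip swells, the spring still keeps them in the fingers and the pins are loose in the eyes.
- grip_left (a point): Middle of the left handle's grip swell, an upright round barrel 14 mm across, 26 mm tall (z = -8 to 18 mm), at x = -52, y = 21 mm of the open pliers. Squeeze both swells across y: 56 mm over their outsides open, about 28 mm at the stop.
- grip_right (a point): Middle of the right handle's grip swell, as the left one, at y = -21 mm of the open pliers; moves with the right lever.
- pin_left (a point): Lower end of the left pin: 4 mm thick, 7.5 mm long below a flat shoulder that holds the ring down; at x = 55, y = 6, z = -28 mm of the open pliers, about x = 52, y = 20 mm squeezed. The ring sits just under the shoulder, its underside 25 mm below the levers' underside and 3 mm above this point.
- pin_right (a point): Lower end of the right pin, mirror of the left one; moves with the right lever.
- ring: Loose dark steel open retaining ring, 4 mm thick, 42 mm across, 22 g; this is its left arm. Origin in the back, on the axis about which the arms bend, underside; z up. Closed, its centre is at x = -17.3 mm, the eyes at x = -41, y = +-7.5 mm. Starts on the rest's front block, pins through its eyes, back away from the handles; once spread, friction on the pins carries it.
- ring_arm (a joint): Spread of the ring, rad: 0 = closed, about 0.5 = fully spread by the pliers; springs shut (4.5 N at the eyes). Fully spread it passes the 29 mm shaft with about 2 mm to spare if the shaft axis lies 20.5 mm from ring's origin, towards the middle between the eyes. As it closes, its eyes go back from the shaft: draw the pins back about 8 mm as you ease the pliers, then centre them in the eyes before lifting.
- eye_left (a point): Centre of the left arm's eye (hole 8 mm, outside 13 mm), at the ring's underside.
- eye_right (a point): Centre of the right arm's eye (hole 8 mm, outside 13 mm), at the ring's underside.
- mill: Bystander: dark wooden pepper mill, 52 mm wide, 143 mm tall. Origin at the underside middle.
- cup: Bystander: steel beaker, 64 mm wide, 75 mm tall. Origin at the underside middle.
- mortar: Bystander: dark metal mortar bowl, 100 mm wide, 65 mm tall. Origin at the underside middle.
- spoon: Bystander: steel spoon, 200 mm long, lying on the counter. Origin at the underside.
- dish: Bystander: white dish, 110 mm wide, 30 mm tall. Origin at the underside middle.
Things that resemble listed ones, but are neither listed nor needed, are in the scene too. Leave any yellow look-alike of the pliers alone.

How it is judged:
On the way, in this order (a step that is already met when the one before it is completed fails the run):
1. The pliers spread the ring by their pins and lift it off the rest (value of joint ring_arm above 0.3 rad and height (world z) of ring above 0.04 m and contact force between pliers and ring above 0.5 N), for 0.2 s.
2. The ring is closed in the shaft groove (value of joint ring_arm below 0.15 rad and z of ring in the frame of groove between -0.0035 and 0.0055 m and z of eye_left in the frame of groove between -0.0035 and 0.0055 m and z of eye_right in the frame of groove between -0.0035 and 0.0055 m and horizontal distance between ring and groove below 0.0205 m and horizontal distance between each of eye_left, eye_right and groove below 0.029 m), for 0.2 s.
At the end, for the whole second after the job is handed in: Ring closed (spread < 0.15 rad) round the shaft in its groove: back and both eyes at -3.5 to +5.5 mm from the hub top. Pliers still, flat within 0.2 rad on the rest, pivot within 30 mm of its place and -8 to +12 mm of its height, along the rest within 0.5 rad. Bystanders in place (all of step 2 and linear speed of each of ring, pliers below 0.02 m/s and horizontal distance between pliers and rest_seat below 0.03 m and z of pliers in the frame of rest_seat between -0.008 and 0.012 m and angle between pliers's own z axis and vertical below 0.2 rad and angle between the x axis of pliers and the x axis of rest, either way round below 0.5 rad); the robot touches nothing.
It fails at once if A bystander is shifted by more than 40 mm (distance of any of mill, cup, mortar, spoon, dish from where it was at the start of the episode above 0.04 m).
It also fails if it takes over 67 s, if anything falls off the work surface, if the arm or the gripper's body presses on something with over 40 N, if the wrist force passes 120 N, or if a joint passes its speed limit or range.

## Working session

There is one attempt and no reset: what is moved stays moved. The work goes in short steps, Python scripts to look and compute and a tool call to move; the robot and the scene stay as the last step left them, time stands still between calls to the robot, and variables do not carry over. Pictures are saved under pics/ and viewed, and the job is handed in when it is done.

Besides the shell and the picture viewer there is one more tool, called after "Request:" as name([rows], argument=value, ...), one row to a line, values as JSON. send_rows: Moves the arm, as the interface text tells. Its arguments: {"type":"object","properties":{"plan":{"type":"array"},"newtons":{"type":"number"}},"required":["plan"]}

```bash
mkdir -p pics
python3 - <<'E'
from cell import robot, imaging
import cv2
print(robot.observe())
for n in ["scene","top","wrist"]:
    d=imaging.read_camera(n); cv2.imwrite(f"pics/{n}0.png",d["pixels"][:,:,::-1]); print(n,d["fx"],d["cx"],d["cy"],d["world_from_camera"].round(4).tolist())
E
```

```text
{'time': 0.0, 'qpos': array([ 1.18001726e+00,  3.42724554e-01,  1.52500906e+00, -6.52676412e-06,
        1.27534802e+00, -1.45967759e-01]), 'qvel': array([-0.00061395,  0.00035936, -0.00065524, -0.00017809, -0.00173028,
       -0.00120161]), 'joint_efforts': array([ 2.53778446e-03, -4.31245172e+01, -2.44224000e+01,  7.18813855e-02,
        5.58131863e-02, -9.41872986e-05]), 'tool_pos': array([0.12706044, 0.50899234, 0.22604677]), 'tool_rot': array([-3.14011859e+00, -2.10398735e-04,  2.89678310e+00]), 'contact_force': array([-0.19593637,  0.0232717 ,  0.0694918 ]), 'torque': array([ 0.02327923, -0.00458995, -0.00072645]), 'opening': 0.09176478623422869}
scene 378.74901862651234 317.29749325039563 197.25487262638026 [[-0.6912, 0.4942, -0.5273, 1.1327], [0.7227, 0.4703, -0.5065, 0.689], [-0.0023, -0.7312, -0.6822, 0.8677], [0.0, 0.0, 0.0, 1.0]]
top 377.3328732143763 321.72056636545295 201.15058805267353 [[-0.0084, -0.9965, 0.0834, 0.4162], [-0.9999, 0.0072, -0.0152, 0.1158], [0.0146, -0.0835, -0.9964, 1.2067], [0.0, 0.0, 0.0, 1.0]]
wrist 340.3797936121012 322.68010786697903 202.37988101807358 [[0.2426, 0.9224, 0.3005, 0.0459], [0.9701, -0.2307, -0.0752, 0.5301], [-0.0, 0.3098, -0.9508, 0.3847], [0.0, 0.0, 0.0, 1.0]]
```

View pics/top0.png

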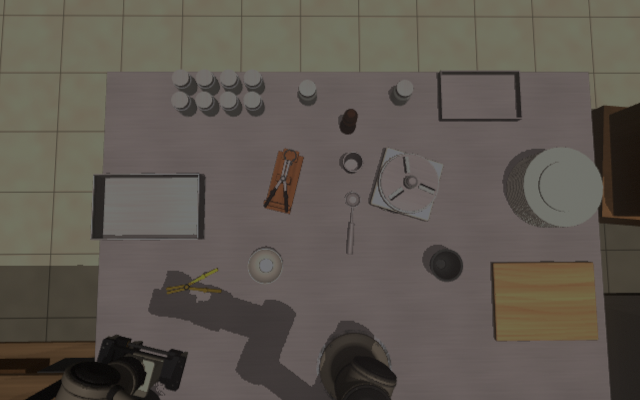

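View pics/scene0.png

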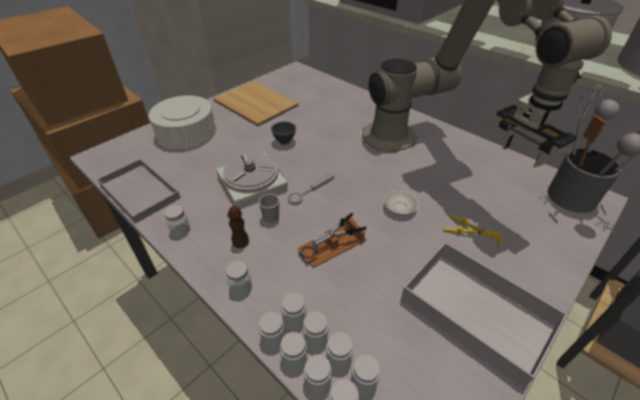

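View pics/wrist0.png

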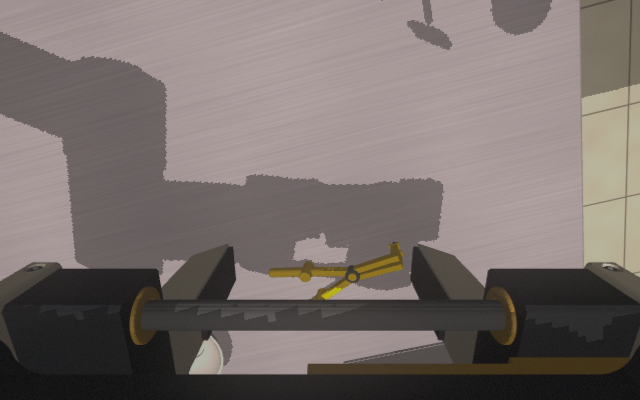

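In the top view the black-handled pliers lie on the orange-brown rest at about (285,180). The yellow look-alike at (190,283) has to be left alone. The slicer is at (408,183). I'll enlarge both.

```bash
cat > h.py <<'E'
import numpy as np, cv2
from cell import robot, imaging
def ray(d,u,v,z):
    T=np.array(d["world_from_camera"]); r=T[:3,:3]@np.array([(u-d["cx"])/d["fx"],(v-d["cy"])/d["fy"],1]); o=T[:3,3]
    return o+r*(z-o[2])/r[2]
def proj(d,p):
    T=np.linalg.inv(np.array(d["world_from_camera"])); c=T[:3,:3]@np.array(p)+T[:3,3]
    return np.array([d["fx"]*c[0]/c[2]+d["cx"],d["fy"]*c[1]/c[2]+d["cy"]])
def crop(d,u0,v0,u1,v1,s,name):
    p=d["pixels"][v0:v1,u0:u1,::-1]
    cv2.imwrite("pics/"+name,cv2.resize(p,None,fx=s,fy=s,interpolation=cv2.INTER_CUBIC))
E
python3 - <<'E'
from h import *
d=imaging.read_camera("top")
crop(d,255,140,315,220,7,"pl_top.png"); crop(d,360,140,450,225,7,"sl_top.png")
s=imaging.read_camera("scene"); crop(s,290,205,380,275,8,"pl_sc.png");crop(s,205,140,300,205,8,"sl_sc.png")
E
```

```text
(no output)
```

View pics/pl_top.png

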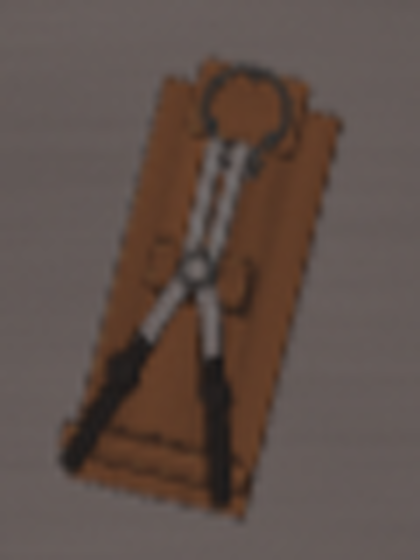

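View pics/sl_top.png

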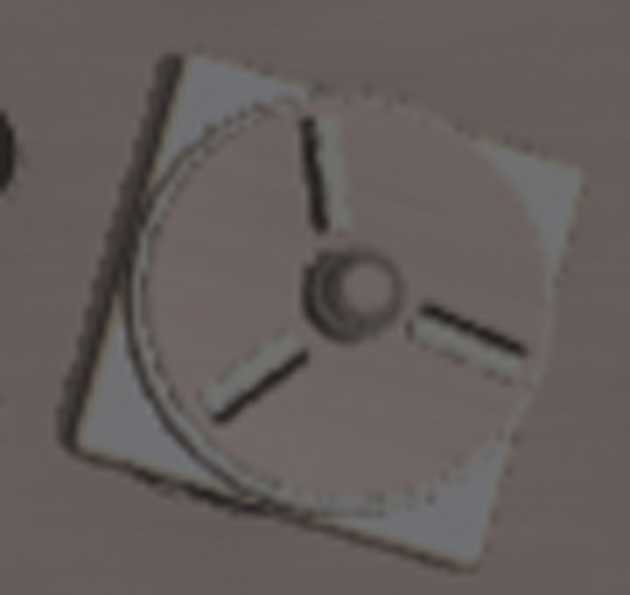

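View pics/pl_sc.png

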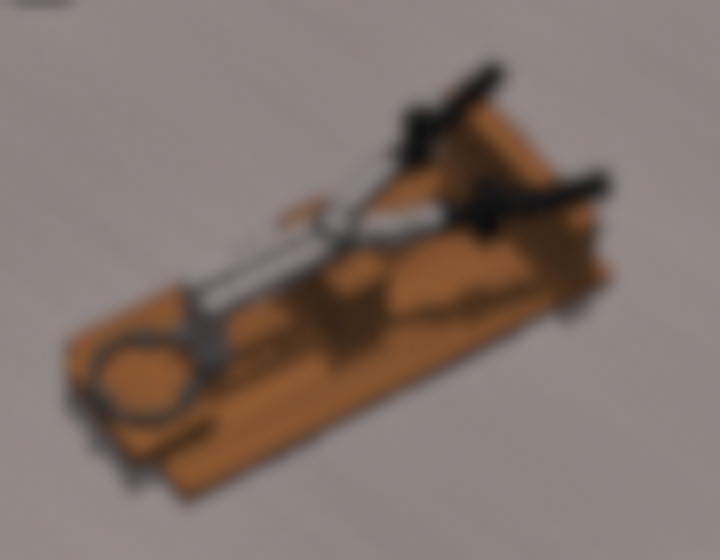

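View pics/sl_sc.png

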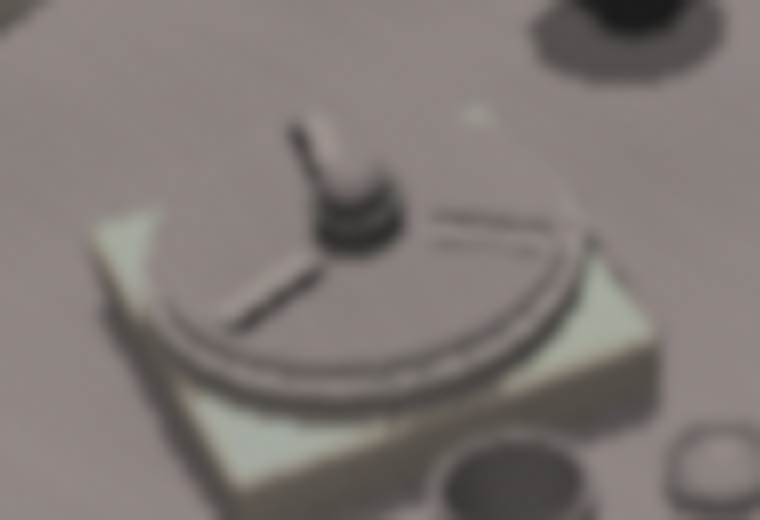

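Run:
```python
from h import *
d=imaging.read_camera("top"); s=imaging.read_camera("scene")
f=lambda x,y,u0,v0,k,z,c=d: ray(c,(x+.5)/k-.5+u0,(y+.5)/k-.5+v0,z)
P=f(200,268,255,140,7,.057);L=f(125,368,255,140,7,.063);R=f(217,392,255,140,7,.063);C=f(247,112,255,140,7,.024)
S=f(370,285,360,140,7,.102)
print("top",P,L,R,C,S, (L+R)/2)
x=C-P;print("yaw ring",np.arctan2(x[1],x[0]),np.linalg.norm(x[:2]))
m=P-(L+R)/2;print("yaw",np.arctan2(m[1],m[0]),np.linalg.norm(m[:2]))
print("scene pivot",f(340,228,290,205,8,.057,s),"ring",f(145,378,290,205,8,.024,s),"shaft",f(355,172,205,140,8,.102,s), "hub low", f(357,225,205,140,8,.085,s))
```

```text
top [0.58504666 0.21607343 0.057     ] [0.54052856 0.24809594 0.063     ] [0.52976931 0.20816837 0.063     ] [0.66111122 0.19767678 0.024     ] [ 0.56877844 -0.17031524  0.102     ] [0.53514894 0.22813215 0.063     ]
yaw ring -0.2372989164203597 0.07825761206234588
yaw -0.23712238797028143 0.05133416364549043
scene pivot [0.58515758 0.22094903 0.057     ] ring [0.6628216 0.199308  0.024    ] shaft [ 0.56990619 -0.16419251  0.102     ] hub low [ 0.57944846 -0.15437444  0.085     ]
```

Request:
send_rows([
  [[0.02,-0.014,0.0],[0,0,0.002],0],
  [[0.034,-0.023,0.0],[0,0,0.002],0],
  [[0.034,-0.023,0.0],[0,0,0.002],0],
  [[0.034,-0.023,-0.005],[0,0,0.002],0],
  [[0.034,-0.023,-0.005],[0,0,0],0],
  [[0.034,-0.023,-0.006],[0,0,0],0],
  [[0.034,-0.023,-0.006],[0,0,0],0],
  [[0.034,-0.023,-0.006],[0,0,0],0],
  [[0.034,-0.023,-0.006],[0,0,0],0],
  [[0.034,-0.023,-0.006],[0,0,0],0],
  [[0.034,-0.023,-0.006],[0,0,0],0],
  [[0.034,-0.023,0],[0,0,0],0],
  [[0.014,-0.012,0],[0,0,0],0],
  [[0,0,0],[0,0,0],0],
  [[0,0,0],[0,0,0],0],
])

```text
time: 1.85
tool_pos: [0.5344, 0.2307, 0.1806]
tool_rot: [3.142, -0.001, 2.904]
contact_force: [-0.7, 0.7, 0.5]
opening: 0.0918
```

Run:
```python
from h import *
d=imaging.read_camera("wrist");cv2.imwrite("pics/w1.png",d["pixels"][:,:,::-1])
o=robot.observe();print(o["time"],o["tool_pos"],o["tool_rot"],o["contact_force"])
crop(d,220,120,420,300,4,"w1c.png")
print(d["world_from_camera"].tolist())
```

```text
1.9 [0.53408874 0.23116948 0.18074174] [ 3.14143024e+00 -9.64610401e-04  2.90544635e+00] [ 0.61711287 -0.27763109 -0.0475019 ]
[[0.23526924713043323, 0.9243062327911176, 0.30051018182113187, 0.45319342402922097], [0.9719292066169153, -0.22419069665518496, -0.07135929412679455, 0.25094538507109254], [0.0014137466854851352, 0.30886327000268815, -0.9511053999234543, 0.3392283394832952], [0.0, 0.0, 0.0, 1.0]]
```

View pics/w1.png

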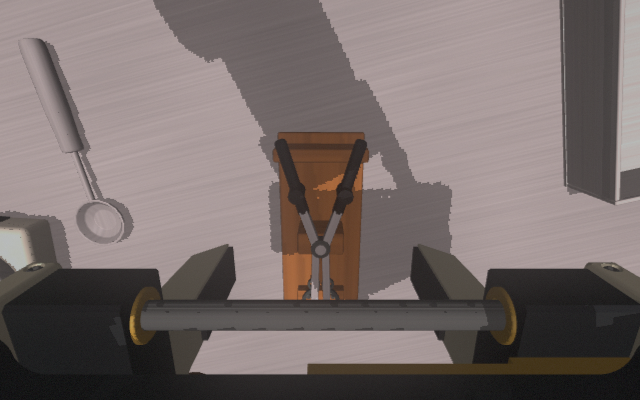

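View pics/w1c.png

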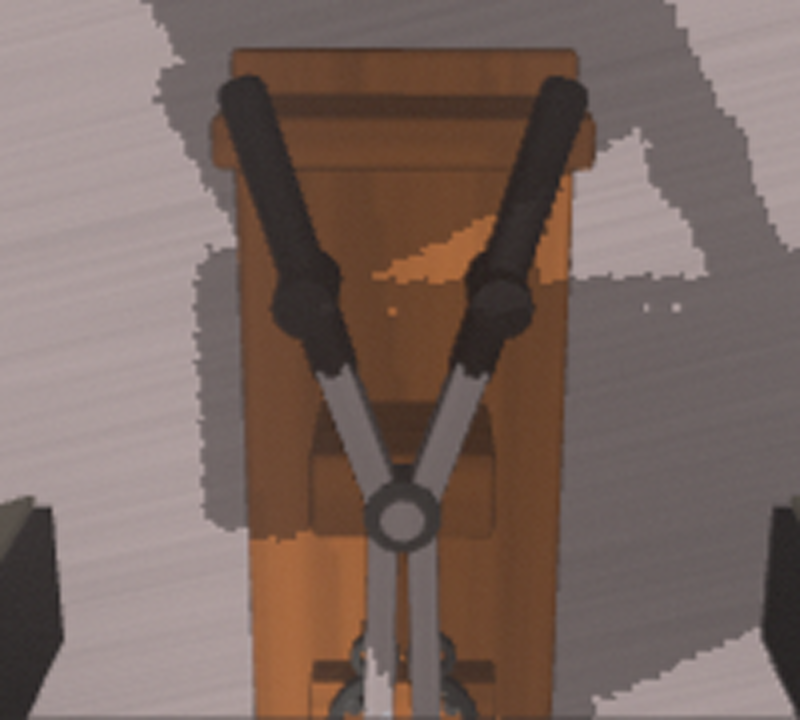

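Run:
```python
from h import *
d=imaging.read_camera("wrist")
g=lambda x,y,z: ray(d,(x+.5)/4-.5+220,(y+.5)/4-.5+120,z)
L=g(306,306,.063);R=g(500,306,.063)
print(L,R,np.linalg.norm(L-R),(L+R)/2)
for z in(.055,.059): P=g(402,520,z);m=(L+R)/2;print(P,np.hypot(*(P-m)[:2]),np.arctan2(*(P-m)[1::-1]))
print(np.arctan2(*(R-L)[1::-1])+np.pi/2, np.arctan2(*(g(562,90,.055)-g(245,90,.055))[1::-1]))
```

```text
[0.52950123 0.21008487 0.063     ] [0.53916026 0.25009911 0.063     ] 0.04116353137109263 [0.53433075 0.23009199 0.063     ]
[0.58662821 0.21709717 0.055     ] 0.05388775239328183 -0.24354659911501156
[0.5847458  0.21757858 0.059     ] 0.05194480198748014 -0.24329124730285048
2.9047339697844388 1.334181988042316
```

Request:
send_rows([
  [[0.0,-0.0005,-0.02],[0,0,0],0],
  [[0,0,-0.03],[0,0,0],0],
  [[0,0,-0.03],[0,0,0],0],
  [[0,0,-0.03],[0,0,0],0],
  [[0,0,-0.025],[0,0,0],0],
  [[0,0,-0.015],[0,0,0],0],
  [[0,0,0],[0,0,0],40],
  [[0,0,0],[0,0,0],80],
  [[0,0,0],[0,0,0],95],
  [[0,0,0],[0,0,0],105],
  [[0,0,0],[0,0,0],105],
  [[0,0,0],[0,0,0],105],
], newtons=40)

```text
time: 3.15
tool_pos: [0.5355, 0.2298, 0.0316]
tool_rot: [3.141, 0.001, 2.905]
contact_force: [-0.7, -1.6, 5.1]
opening: 0.0547
```

Run:
```python
from h import *
d=imaging.read_camera("wrist");cv2.imwrite("pics/w2.png",d["pixels"][:,:,::-1])
s=imaging.read_camera("scene"); crop(s,270,170,390,275,6,"s2.png")
o=robot.observe();print(o["time"],o["tool_pos"],o["tool_rot"],o["contact_force"],o["opening"])
```

```text
3.25 [0.53545633 0.2298154  0.03154703] [3.14121063e+00 7.48521467e-04 2.90474195e+00] [-2.49040268 -1.16834502  5.96460033] 0.054065453412986776
```

View pics/w2.png

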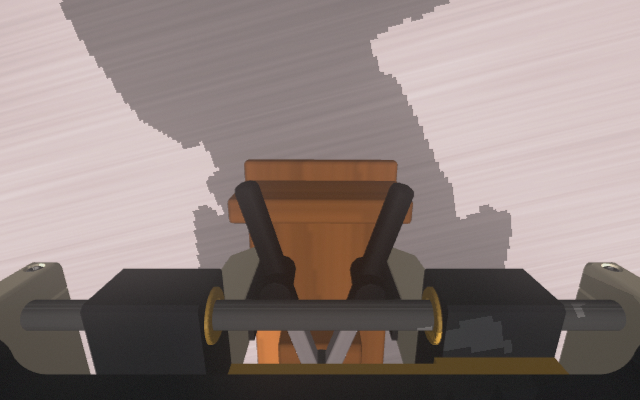

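View pics/s2.png

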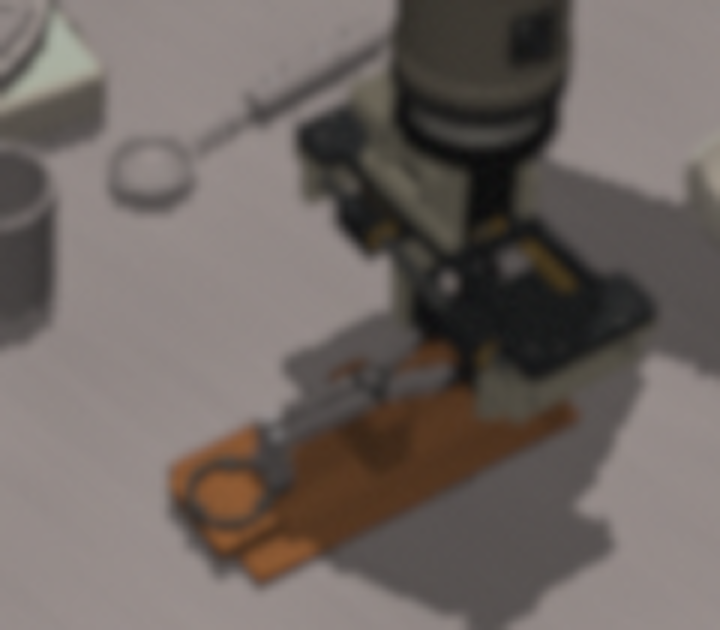

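Request:
send_rows([
  [[0,0,0],[0,0,0],115],
  [[0,0,0],[0,0,0],125],
  [[0,0,0],[0,0,0],135],
  [[0,0,0],[0,0,0],145],
  [[0,0,0],[0,0,0],155],
  [[0,0,0],[0,0,0],165],
  [[0,0,0],[0,0,0],175],
  [[0,0,0],[0,0,0],185],
  [[0,0,0],[0,0,0],200],
  [[0,0,0],[0,0,0],220],
  [[0,0,0],[0,0,0],220],
  [[0,0,0],[0,0,0],220],
], newtons=40)

```text
time: 4.45
tool_pos: [0.5357, 0.2299, 0.0316]
tool_rot: [3.141, 0.001, 2.905]
contact_force: [-1.1, -0.3, 5.2]
opening: 0.0263
```

Run:
```python
from h import *
d=imaging.read_camera("top"); crop(d,250,130,330,220,7,"t3.png")
s=imaging.read_camera("scene"); crop(s,270,170,390,275,6,"s3.png")
o=robot.observe();print(o["time"],o["tool_pos"],o["tool_rot"],o["contact_force"],o["opening"])
```

```text
4.55 [0.53571    0.22987651 0.03155652] [3.14094064e+00 1.23950787e-03 2.90480699e+00] [-0.92592223 -1.59166978  5.73890731] 0.026704832081556225
```

View pics/t3.png

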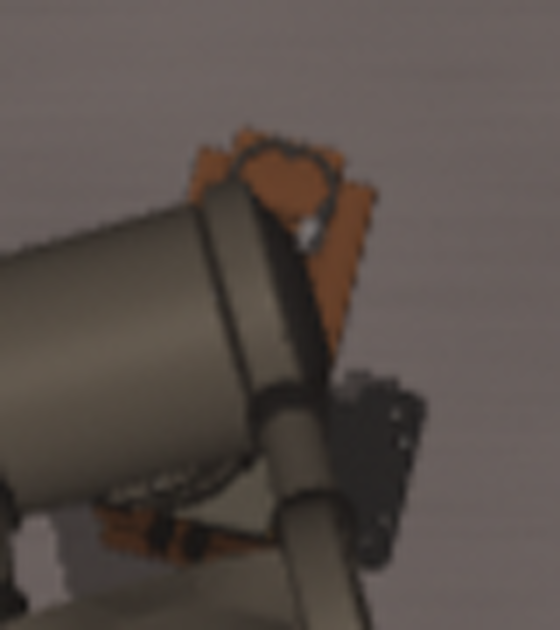

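View pics/s3.png

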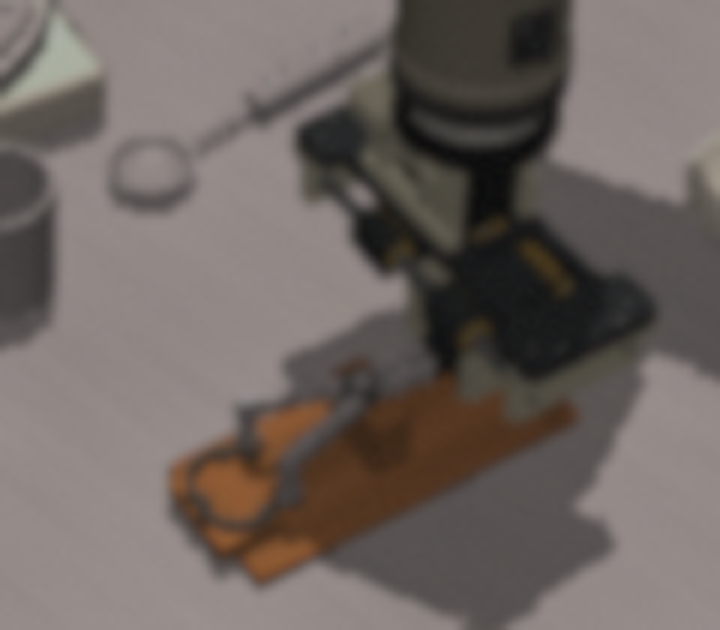

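Request:
send_rows([
  [[0,0,0.002],[0,0,0],220],
  [[0,0,0.004],[0,0,0],220],
  [[0,0,0.006],[0,0,0],220],
  [[0,0,0.01],[0,0,0],220],
  [[0,0,0.015],[0,0,0],220],
  [[0,0,0.02],[0,0,0],220],
  [[0,0,0.02],[0,0,0],220],
  [[0,0,0.02],[0,0,0],220],
  [[0,0,0.01],[0,0,0],220],
  [[0,0,0.005],[0,0,0],220],
  [[0,0,0],[0,0,0],220],
  [[0,0,0],[0,0,0],220],
])

```text
time: 5.75
tool_pos: [0.5347, 0.2297, 0.1419]
tool_rot: [-3.141, -0.001, 2.905]
contact_force: [-0.1, 0.4, -1.5]
opening: 0.0263
```

Run:
```python
from h import *
d=imaging.read_camera("top"); crop(d,250,130,330,220,7,"t4.png")
s=imaging.read_camera("scene"); crop(s,250,130,390,250,5,"s4.png")
o=robot.observe();print(o["time"],o["tool_pos"],o["tool_rot"],o["contact_force"],o["torque"],o["opening"])
```

```text
5.85 [0.53468799 0.2297126  0.14170903] [-3.14070243e+00 -1.68558869e-03  2.90481170e+00] [-0.52673722  0.0626655  -1.95008359] [0.03385859 0.01764794 0.01289411] 0.0261960407395495
```

View pics/t4.png

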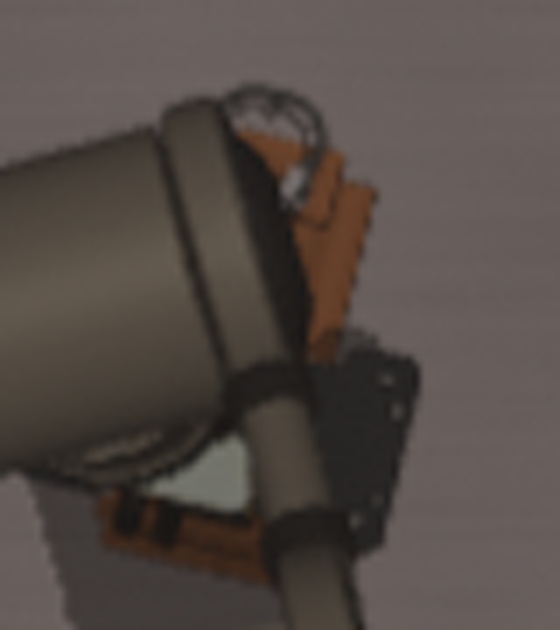

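View pics/s4.png

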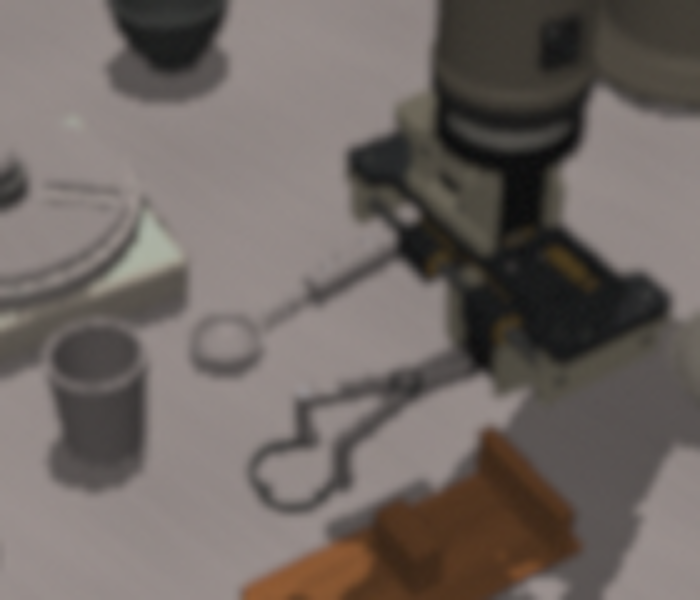

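```bash
cat >> h.py <<'E'
def circ(c,z,r,n=72):
    a=np.linspace(0,2*np.pi,n); return [(c[0]+r*np.cos(t),c[1]+r*np.sin(t),z) for t in a]
def overlay(d,box,s,name,lines):
    u0,v0,u1,v1=box
    im=cv2.resize(d["pixels"][v0:v1,u0:u1,::-1],None,fx=s,fy=s,interpolation=cv2.INTER_CUBIC)
    im=np.clip(im.astype(float)*1.6,0,255).astype(np.uint8)
    for pts,col in lines:
        q=np.array([(proj(d,p)-[u0,v0]+.5)*s-.5 for p in pts]).round().astype(np.int32)
        cv2.polylines(im,[q],False,col,1)
    cv2.imwrite("pics/"+name,im)
def slicer(S):
    return [(circ(S,.069,.088),(0,255,0)),(circ(S,.085,.020),(0,255,255)),(circ(S,.097,.0145),(255,255,0)),(circ(S,.102,.0105),(0,0,255))]
E
python3 - <<'E'
from h import *
d=imaging.read_camera("top"); s=imaging.read_camera("scene")
overlay(d,(365,145,450,225),8,"ov_t.png",slicer((.5688,-.1700)))
overlay(s,(210,140,300,205),8,"ov_s.png",slicer((.5688,-.1700)))
E
```

```text
(no output)
```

View pics/ov_t.png

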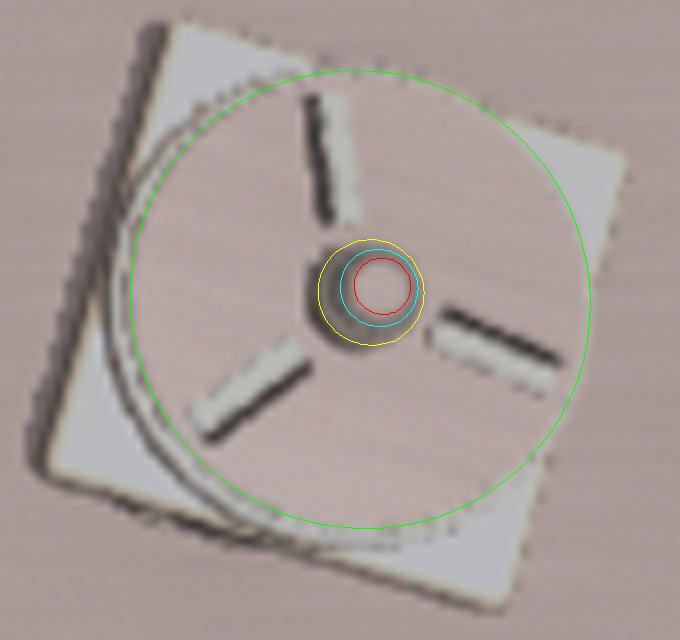

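View pics/ov_s.png

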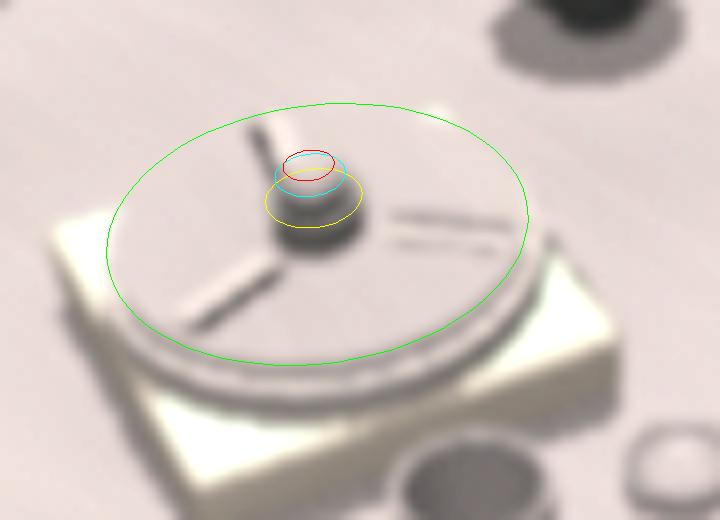

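Run:
```python
from h import *
d=imaging.read_camera("top"); s=imaging.read_camera("scene")
S=(.5697,-.1685)
L=slicer(S)+[(circ(S,.069,.020),(255,0,255)),(circ(S,.091,.0145),(255,128,0))]
overlay(d,(385,160,430,205),12,"ov_t.png",L)
overlay(s,(225,150,270,185),14,"ov_s.png",L)
```

```text
(no output)
```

View pics/ov_t.png

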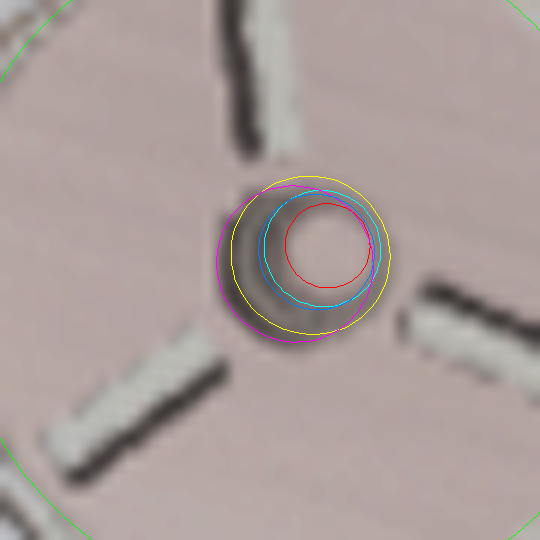

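View pics/ov_s.png

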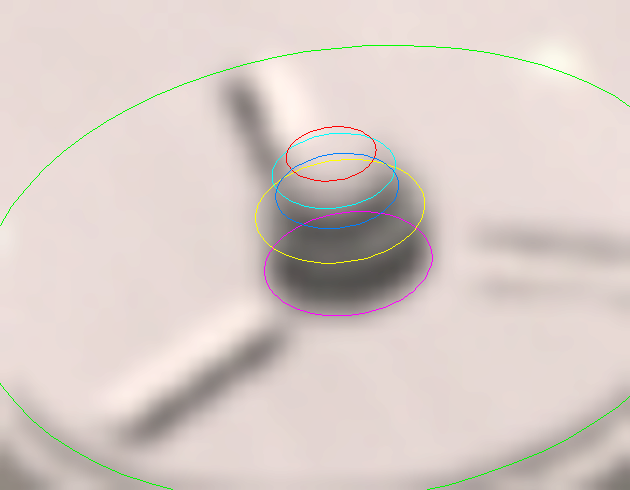

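Request:
send_rows([
  [[-0.002,-0.008,0.002],[0,0,0],220],
  [[-0.004,-0.016,0.002],[0,0,0],220],
  [[-0.006,-0.025,0],[0,0,0],220],
  [[-0.007,-0.03,0],[0,0,0],220],
  [[-0.007,-0.03,0],[0,0,0],220],
  [[-0.007,-0.03,0],[0,0,0],220],
  [[-0.007,-0.03,0],[0,0,0],220],
  [[-0.007,-0.03,0],[0,0,0],220],
  [[-0.007,-0.03,0],[0,0,0],220],
  [[-0.007,-0.03,0],[0,0,0],220],
  [[-0.007,-0.03,0],[0,0,0],220],
  [[-0.007,-0.03,0],[0,0,0],220],
  [[-0.006,-0.025,0],[0,0,0],220],
  [[-0.004,-0.016,0],[0,0,0],220],
  [[-0.002,-0.008,0],[0,0,0],220],
  [[-0.001,-0.0005,0],[0,0,0],220],
  [[0,0,0],[0,0,0],220],
  [[0,0,0],[0,0,0],220],
])

```text
time: 7.85
tool_pos: [0.4472, -0.1379, 0.1468]
tool_rot: [3.141, -0.0, 2.906]
contact_force: [0.0, 0.8, -1.4]
opening: 0.0263
```

```bash
cat >> h.py <<'E'
def ringmodel(tcp,yaw,zu,droop=.002,grip=.0556,pinx=.0516,spread=.5):
    """spread ring: returns polylines; zu = ring underside height at eyes"""
    ex=np.array([np.cos(yaw),np.sin(yaw)]); ey=np.array([-ex[1],ex[0]])
    h=spread/2; o=tcp[:2]+ex*(grip+pinx+.041*np.cos(h)-.0075*np.sin(h))
    L=[]
    for sg in(1,-1):
        pts=[]
        # closed: centre (-17.3,0), mid-radius ~19; from origin to eye
        for t in np.linspace(0,2.6,30):
            x=-.0173+.019*np.cos(t);y=sg*.019*np.sin(t)
            a=-sg*h; X=x*np.cos(a)-y*np.sin(a);Y=x*np.sin(a)+y*np.cos(a)
            p=o+ex*X+ey*Y; pts.append((p[0],p[1],zu+.002-droop*(1+X/.038)))
        L.append((pts,(0,255,0)))
        x,y=-.041,sg*.0075;a=-sg*h;X=x*np.cos(a)-y*np.sin(a);Y=x*np.sin(a)+y*np.cos(a);e=o+ex*X+ey*Y
        L.append((circ(e,zu+.002,.0065,20),(0,255,255)))
    c=o-ex*.0205
    L.append((circ(c,zu+.002,.0145),(0,0,255)))
    return L,c
E
python3 - <<'E'
from h import *
d=imaging.read_camera("top"); s=imaging.read_camera("scene")
o=robot.observe();t=o["tool_pos"];print(o["time"],t,o["tool_rot"],o["opening"],o["contact_force"])
L,c=ringmodel(t,o["tool_rot"][2]-np.pi,t[2]-.0115);print(c)
crop(d,370,140,450,230,7,"t5.png");crop(s,200,80,310,190,6,"s5.png")
overlay(d,(370,140,450,230),7,"t5o.png",L)
overlay(s,(200,80,310,190),6,"s5o.png",L)
E
```

```text
7.95 [ 0.44732556 -0.13792942  0.14675793] [ 3.14138777e+00 -1.01322488e-05  2.90595596e+00] 0.026277793301944383 [-0.42662036 -0.34996057 -1.39630881]
[ 0.56845306 -0.16701177]
```

View pics/t5o.png

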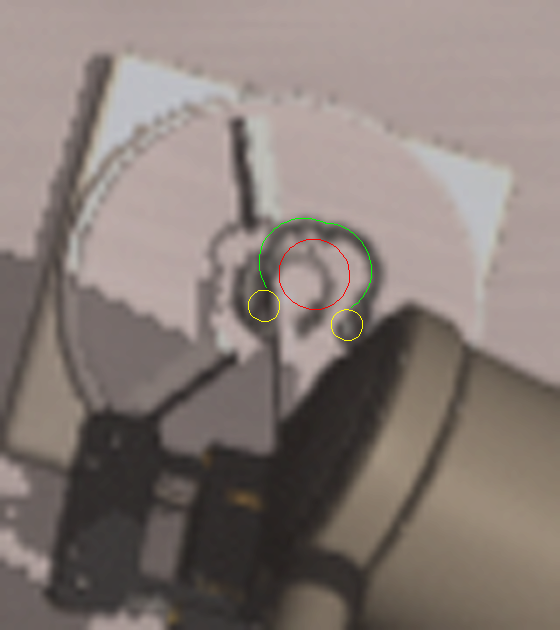

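View pics/s5o.png

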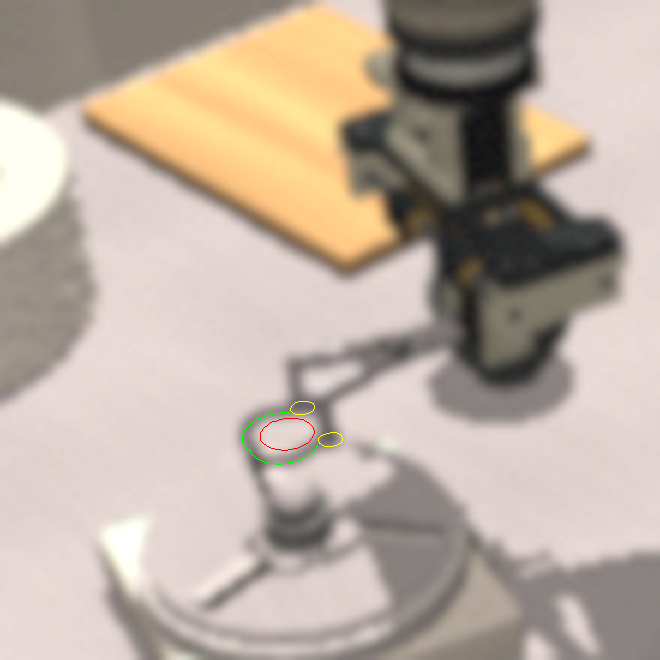

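View pics/s5.png

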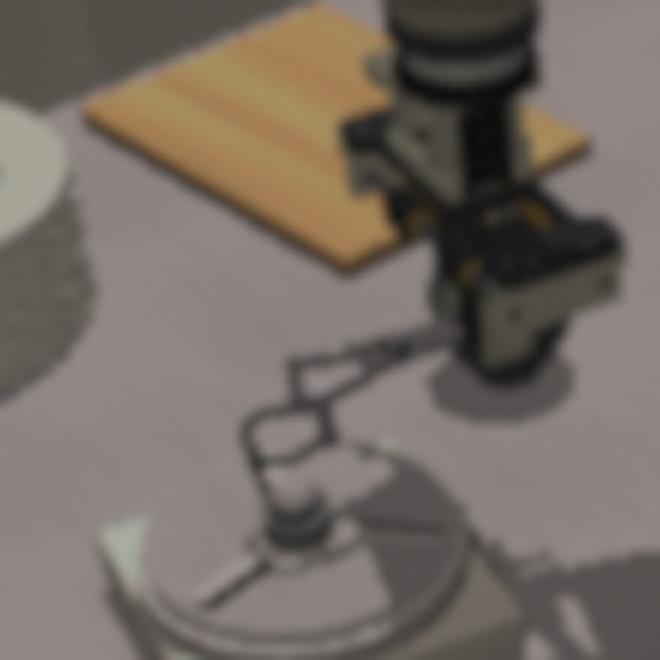

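Request:
send_rows([
  [[0,0,-0.008],[0,0,0],220],
  [[0,0,-0.012],[0,0,0],220],
  [[0,0,-0.006],[0,0,0],220],
  [[0,0,0],[0,0,0],220],
  [[0,0,0],[0,0,0],220],
])

```text
time: 8.45
tool_pos: [0.4473, -0.1385, 0.1207]
tool_rot: [3.141, -0.0, 2.905]
contact_force: [-0.3, -0.3, -2.1]
opening: 0.0266
```

Run:
```python
from h import *
d=imaging.read_camera("top"); s=imaging.read_camera("scene")
o=robot.observe();t=o["tool_pos"];print(o["time"],t,o["tool_rot"],o["opening"],o["contact_force"])
crop(d,390,155,440,200,14,"t6.png");crop(s,225,130,275,175,14,"s6.png")
w=imaging.read_camera("wrist");cv2.imwrite("pics/w6.png",w["pixels"][:,:,::-1])
```

```text
8.55 [ 0.44753505 -0.13871313  0.121086  ] [-3.14150742e+00  7.55274270e-04  2.90493945e+00] 0.02646909045403778 [-0.08833958 -0.67181703 -1.56879201]
```

View pics/t6.png

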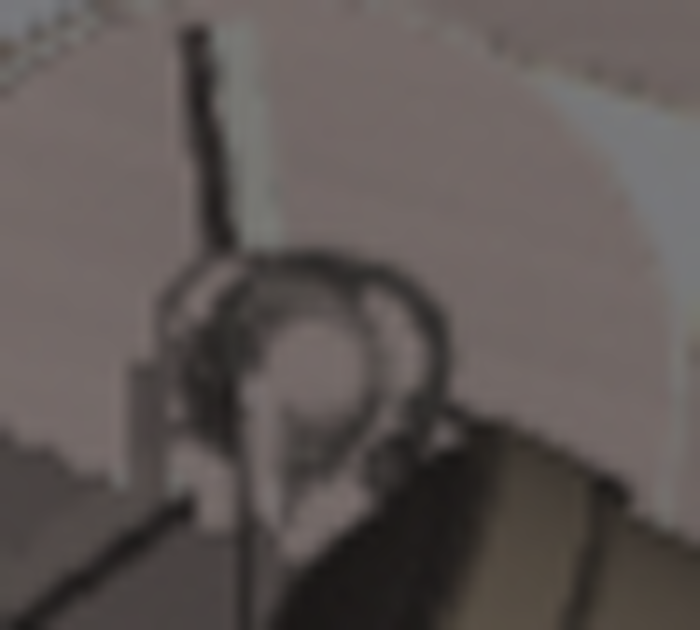

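View pics/s6.png

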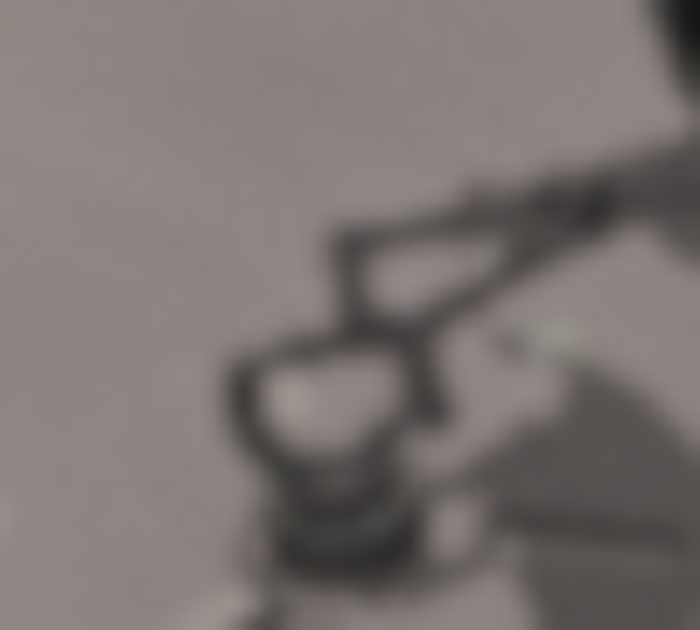

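View pics/w6.png

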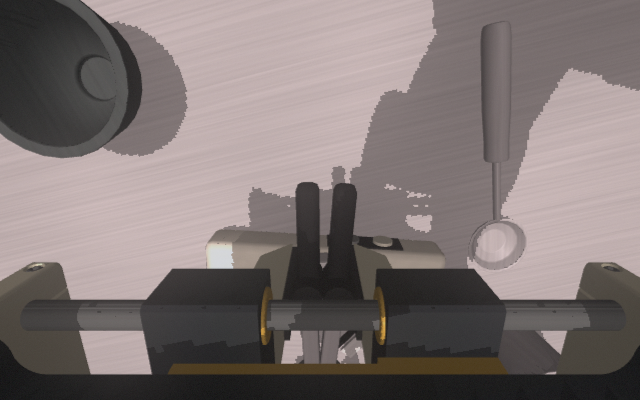

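```bash
cat >> h.py <<'E'
def ring2(c,yaw,zu,droop=.002,h=.25,radii=(.0205,.0145)):
    """c = passing centre (shaft axis place), ring drawn top face edges"""
    ex=np.array([np.cos(yaw),np.sin(yaw)]); ey=np.array([-ex[1],ex[0]]); o=np.array(c)+ex*.0205; L=[]
    for r in radii:
      for sg in(1,-1):
        pts=[]
        for t in np.linspace(0,2.5,30):
            x=-.0173+r*np.cos(t);y=sg*r*np.sin(t);a=-sg*h
            X=x*np.cos(a)-y*np.sin(a);Y=x*np.sin(a)+y*np.cos(a);p=o+ex*X+ey*Y
            pts.append((p[0],p[1],zu+.004-droop*(1+X/.038)))
        L.append((pts,(0,255,0)))
    for sg in(1,-1):
        x,y=-.041,sg*.0075;a=-sg*h;X=x*np.cos(a)-y*np.sin(a);Y=x*np.sin(a)+y*np.cos(a);e=o+ex*X+ey*Y
        L.append((circ(e,zu+.004,.0065,20),(0,255,255)))
    return L
E
cat > look.py <<'E'
from h import *
import sys
C=tuple(map(float,sys.argv[2:4]));S=tuple(map(float,sys.argv[4:6]));tag=sys.argv[1]
d=imaging.read_camera("top"); s=imaging.read_camera("scene")
o=robot.observe();t=o["tool_pos"];print(o["time"],t,o["tool_rot"],o["opening"],o["contact_force"])
R=ring2(C,o["tool_rot"][2]-np.pi,t[2]-.0115)
SL=[(circ(S,.102,.0105),(0,0,255)),(circ(S,.097,.0145),(255,255,0)),(circ(S,.069,.020),(255,0,255)),(circ(S,.069,.088),(255,0,0))]
overlay(d,(385,150,440,200),12,tag+"t.png",R+SL);overlay(s,(220,130,280,180),12,tag+"s.png",R+SL)
E
python3 look.py a .5685 -.1680 .5682 -.1682
```

```text
8.7 [ 0.44742856 -0.13872993  0.12108141] [-3.14151735e+00  7.60935609e-04  2.90479501e+00] 0.02645106903926545 [ 0.11483565 -0.00496662 -1.10780671]
```

View pics/at.png

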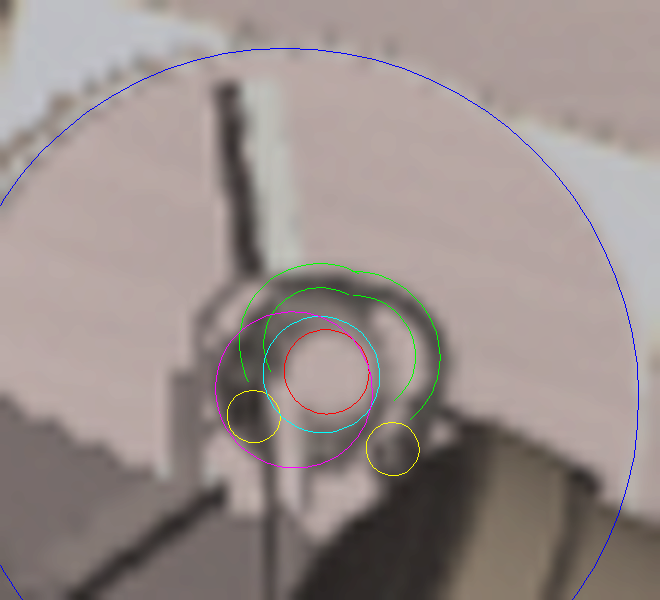

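View pics/as.png

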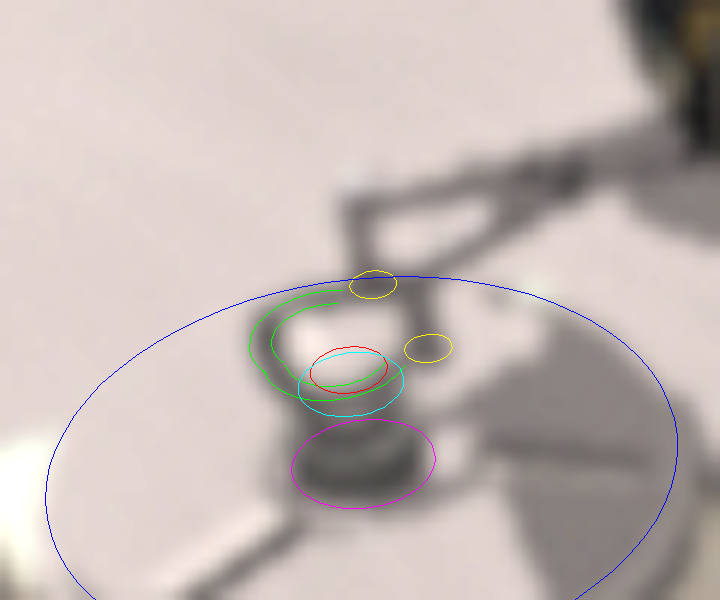

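Request:
send_rows([
  [[0.001,0.0005,0],[0,0,0],220],
  [[0,0,-0.003],[0,0,0],220],
  [[0,0,-0.003],[0,0,0],220],
  [[0,0,-0.003],[0,0,0],220],
  [[0,0,0],[0,0,0],220],
])

```text
time: 9.2
tool_pos: [0.4479, -0.138, 0.1112]
tool_rot: [3.141, -0.001, 2.905]
contact_force: [0.1, -0.6, -2.2]
opening: 0.0264
```

```bash
python3 look.py b .5682 -.1680 .5682 -.1680
```

```text
9.3 [ 0.448159   -0.13810551  0.11158139] [ 3.14140577e+00 -3.44488580e-04  2.90476577e+00] 0.026474157645785798 [-0.56646089 -0.03976231 -1.26725428]
```

View pics/bt.png

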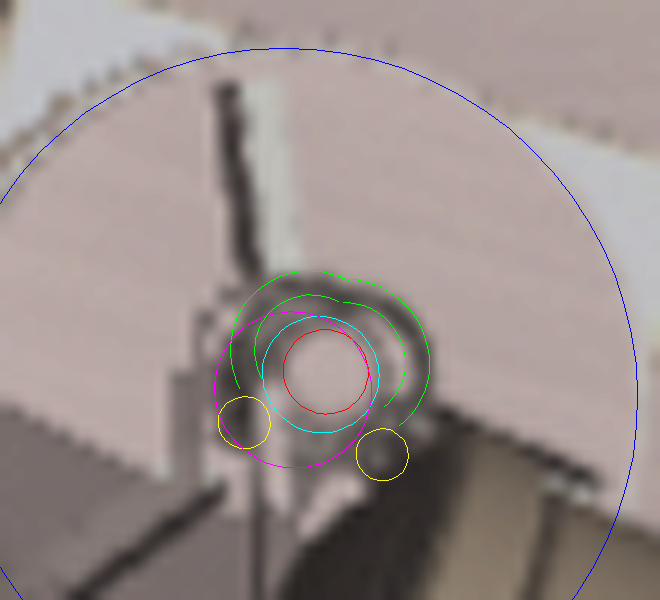

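View pics/bs.png

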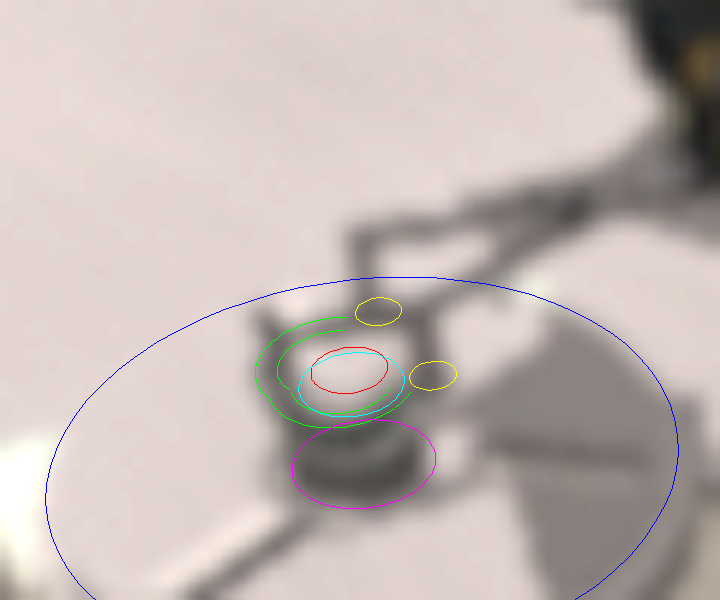

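Request:
send_rows([
  [[0.0005,0,-0.002],[0,0,0],220],
  [[0,0,-0.002],[0,0,0],220],
  [[0,0,0],[0,0,0],220],
])

```text
time: 9.6
tool_pos: [0.4486, -0.138, 0.1075]
tool_rot: [3.141, -0.001, 2.905]
contact_force: [0.1, 0.8, -2.0]
opening: 0.0262
```

Request:
send_rows([
  [[0,0,-0.002],[0,0,0],220],
  [[0,0,-0.002],[0,0,0],220],
  [[0,0,0],[0,0,0],220],
])

```text
time: 9.9
tool_pos: [0.4485, -0.1381, 0.1034]
tool_rot: [3.141, -0.001, 2.905]
contact_force: [-0.2, -0.7, -1.5]
opening: 0.0265
```

Request:
send_rows([
  [[0,0,-0.002],[0,0,0],220],
  [[0,0,-0.002],[0,0,0],220],
  [[0,0,0],[0,0,0],220],
])

```text
time: 10.2
tool_pos: [0.4486, -0.138, 0.0995]
tool_rot: [3.141, -0.0, 2.905]
contact_force: [-0.5, -0.2, -1.8]
opening: 0.0264
```

Request:
send_rows([
  [[0,0,-0.001],[0,0,0],220],
  [[0,0,-0.001],[0,0,0],220],
  [[0,0,0],[0,0,0],220],
])

```text
time: 10.5
tool_pos: [0.4487, -0.1381, 0.0977]
tool_rot: [3.142, -0.0, 2.905]
contact_force: [0.1, 0.5, -2.2]
opening: 0.0265
```

```bash
python3 look.py c .5684 -.1680 .5682 -.1680
```

```text
10.6 [ 0.44871618 -0.13812609  0.09775642] [3.14151953e+00 1.32477262e-05 2.90482941e+00] 0.026686885781576884 [-0.14690982 -1.33011378 -1.29123215]
```

View pics/ct.png

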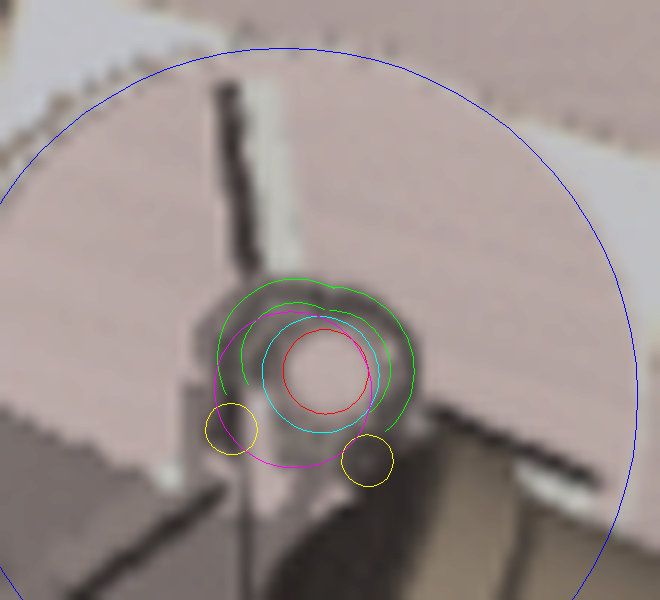

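View pics/cs.png

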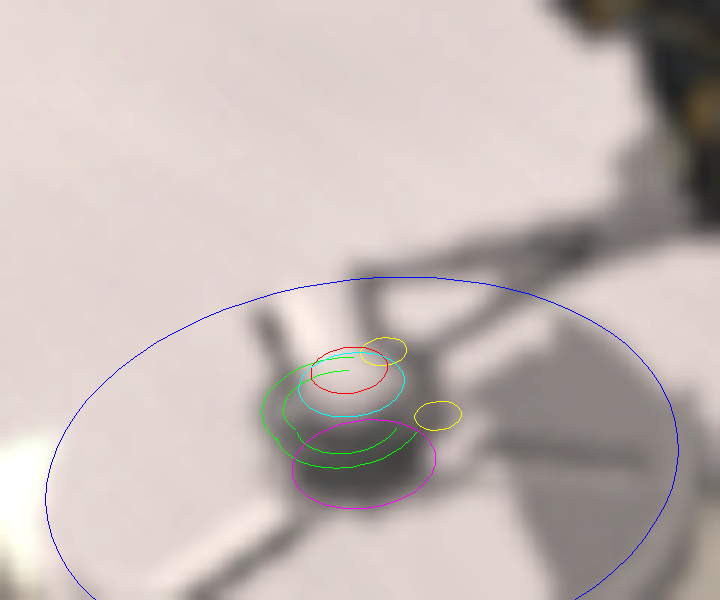

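Request:
send_rows([
  [[0,0,-0.001],[0,0,0],220],
  [[0,0,0],[0,0,0],220],
  [[0,0,0],[0,0,0],220],
])

```text
time: 10.9
tool_pos: [0.4488, -0.1382, 0.0967]
tool_rot: [3.142, 0.0, 2.905]
contact_force: [-0.7, 0.3, -2.3]
opening: 0.0265
```

Request:
send_rows([
  [[0,0,-0.001],[0,0,0],220],
  [[0,0,0],[0,0,0],220],
  [[0,0,0],[0,0,0],220],
])

```text
time: 11.2
tool_pos: [0.4488, -0.1382, 0.0958]
tool_rot: [3.142, 0.0, 2.905]
contact_force: [0.3, 0.4, -0.5]
opening: 0.0263
```

Request:
send_rows([
  [[0,0,-0.001],[0,0,0],220],
  [[0,0,0],[0,0,0],220],
  [[0,0,0],[0,0,0],220],
])

```text
time: 11.5
tool_pos: [0.4487, -0.1381, 0.0948]
tool_rot: [3.142, 0.0, 2.905]
contact_force: [-0.4, 0.7, 0.8]
opening: 0.0266
```

Run:
```python
from h import *
F=[]
for i in range(4):
    w=imaging.read_camera("scene");F.append(robot.observe()["contact_force"])
print(np.mean(F,0),robot.observe()["tool_pos"])
crop(w,225,140,275,180,14,"s7.png")
```

```text
[-0.74673188 -0.44995628  0.72892593] [ 0.44876436 -0.1381484   0.09479691]
```

View pics/s7.png

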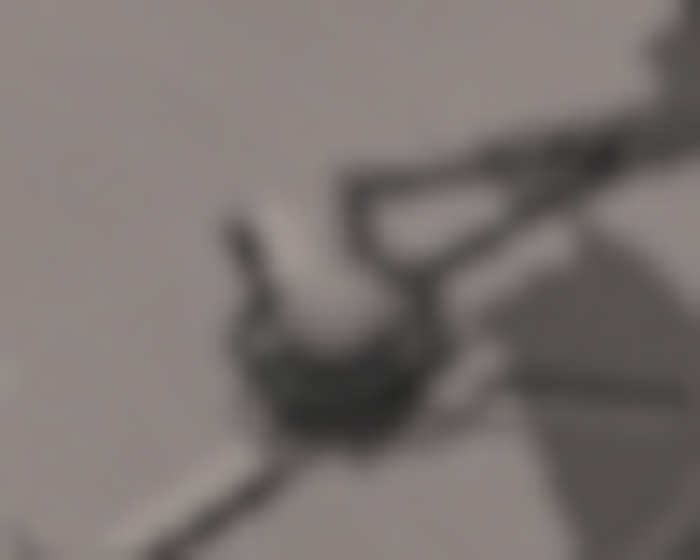

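Request:
send_rows([
  [[0,0,0],[0,0,0],183],
  [[-0.0005,0.0001,0],[0,0,0],178],
  [[-0.0005,0.0001,0],[0,0,0],173],
  [[-0.0006,0.0002,0],[0,0,0],168],
  [[-0.0006,0.0001,0],[0,0,0],163],
  [[-0.0006,0.0002,0],[0,0,0],158],
  [[-0.0006,0.0001,0],[0,0,0],153],
  [[-0.0006,0.0001,0],[0,0,0],148],
  [[0,0,0],[0,0,0],148],
])

```text
time: 12.6
tool_pos: [0.4446, -0.1372, 0.0947]
tool_rot: [3.141, -0.0, 2.905]
contact_force: [-0.3, -0.3, 0.3]
opening: 0.0388
```

```bash
python3 look.py e .5642 -.1670 .5682 -.1680
```

```text
12.7 [ 0.44458678 -0.13718839  0.09470297] [ 3.14145676e+00 -2.97191426e-04  2.90477747e+00] 0.0386508594181672 [-0.20509965 -0.88745787 -0.73878394]
```

View pics/et.png

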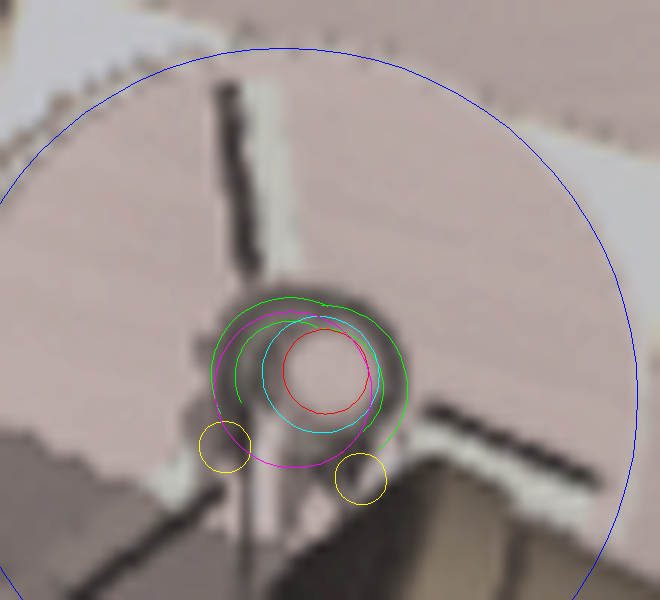

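View pics/es.png

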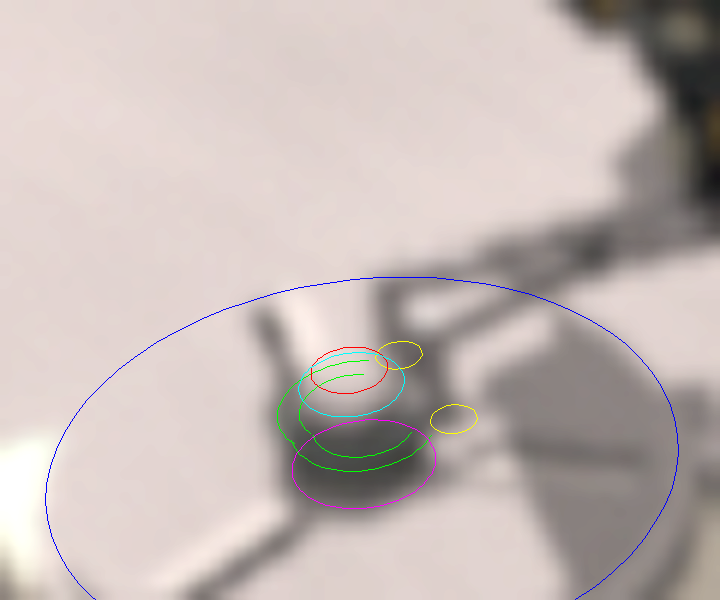

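Ring visibly closes around the shaft. I'll continue easing and drawing back.

Request:
send_rows([
  [[-0.0006,0.0002,0],[0,0,0],143],
  [[-0.0006,0.0001,0],[0,0,0],138],
  [[-0.0006,0.0001,0],[0,0,0],133],
  [[-0.0006,0.0002,0],[0,0,0],128],
  [[-0.0005,0.0001,0],[0,0,0],123],
  [[-0.0005,0.0001,0],[0,0,0],118],
  [[-0.0004,0.0001,0],[0,0,0],114],
  [[0,0,0],[0,0,0],112],
  [[0,0,0],[0,0,0],112],
  [[0,0,0],[0,0,0],112],
])

```text
time: 13.7
tool_pos: [0.4408, -0.1363, 0.0947]
tool_rot: [3.141, -0.0, 2.905]
contact_force: [0.4, 0.4, -1.1]
opening: 0.0514
```

Run:
```python
from h import *
F=[]
for i in range(2):
    d=imaging.read_camera("top");w=imaging.read_camera("scene");F.append(robot.observe()["contact_force"])
o=robot.observe();print(np.mean(F,0),o["tool_pos"],o["opening"],o["torque"])
S=(.5682,-.168)
overlay(w,(225,140,280,180),14,"s8.png",[]);overlay(d,(385,150,440,200),12,"t8.png",[])
```

```text
[-0.01185094  0.08313528 -0.90851244] [ 0.44084422 -0.13627456  0.09470857] 0.05174874036201021 [-0.01008492  0.01742833  0.03677862]
```

View pics/s8.png

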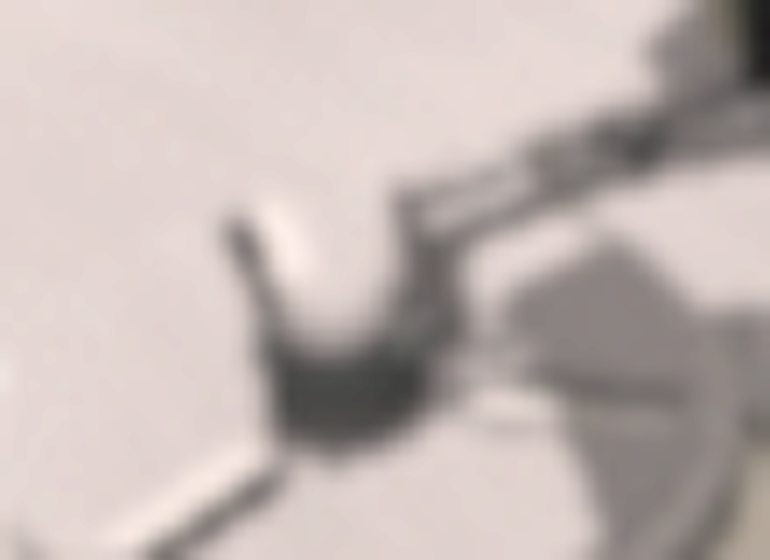

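View pics/t8.png

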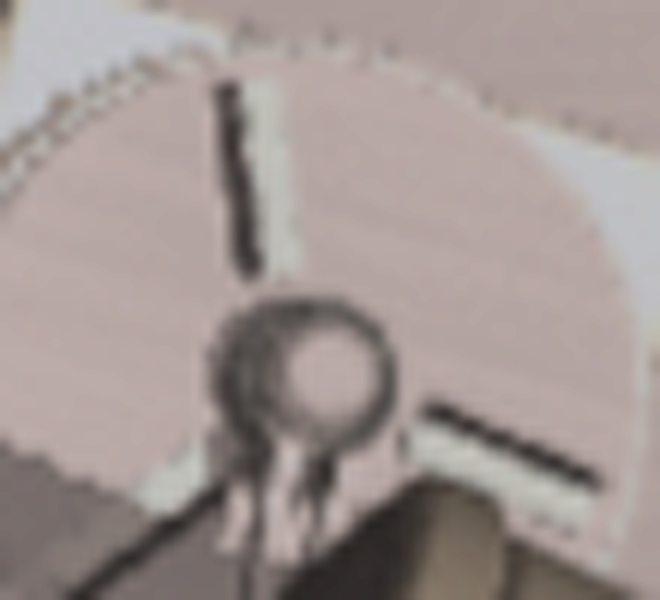

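Request:
send_rows([
  [[0,0,0.001],[0,0,0],112],
  [[0,0,0.001],[0,0,0],112],
  [[0,0,0.001],[0,0,0],112],
  [[0,0,0.001],[0,0,0],112],
])

```text
time: 14.3
tool_pos: [0.4409, -0.1363, 0.0988]
tool_rot: [3.142, 0.0, 2.905]
contact_force: [0.3, 1.2, -2.1]
opening: 0.0516
```

Run:
```python
from h import *
F=[]
for i in range(2):
    d=imaging.read_camera("top");w=imaging.read_camera("scene");F.append(robot.observe()["contact_force"])
o=robot.observe();print(o["time"],np.mean(F,0),o["tool_pos"],o["opening"],o["torque"])
overlay(w,(225,140,280,180),14,"s9.png",[])
```

```text
14.5 [ 0.2749889  -0.16624903 -2.1061929 ] [ 0.44092902 -0.1363278   0.09876119] 0.05133192969102347 [0.0358896  0.05478435 0.00150954]
```

View pics/s9.png

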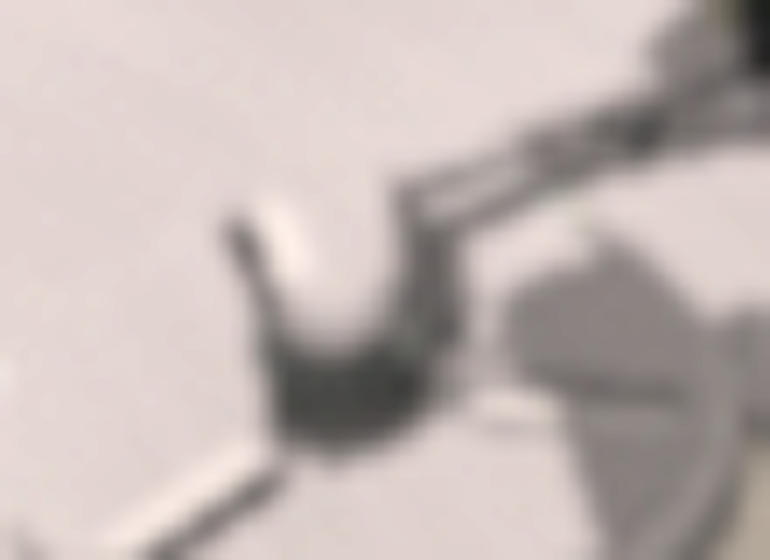

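Request:
send_rows([
  [[0,0,0.001],[0,0,0],112],
  [[0,0,0.001],[0,0,0],112],
  [[0,0,0.001],[0,0,0],112],
  [[0,0,0],[0,0,0],112],
])

```text
time: 14.9
tool_pos: [0.441, -0.1364, 0.1019]
tool_rot: [3.142, 0.0, 2.905]
contact_force: [-0.3, -0.5, -1.1]
opening: 0.0514
```

Run:
```python
from h import *
F=[]
for i in range(2):
    d=imaging.read_camera("top");w=imaging.read_camera("scene");F.append(robot.observe()["contact_force"])
o=robot.observe();print(o["time"],np.mean(F,0),o["tool_pos"],o["opening"],o["torque"])
overlay(w,(225,130,280,180),14,"s10.png",[]);overlay(d,(385,150,440,200),12,"t10.png",[])
```

```text
15.1 [-0.0856605  -0.09729037 -1.29204853] [ 0.44091074 -0.13632322  0.1017287 ] 0.05163017453906659 [-0.02113439  0.02410065 -0.07521446]
```

View pics/s10.png

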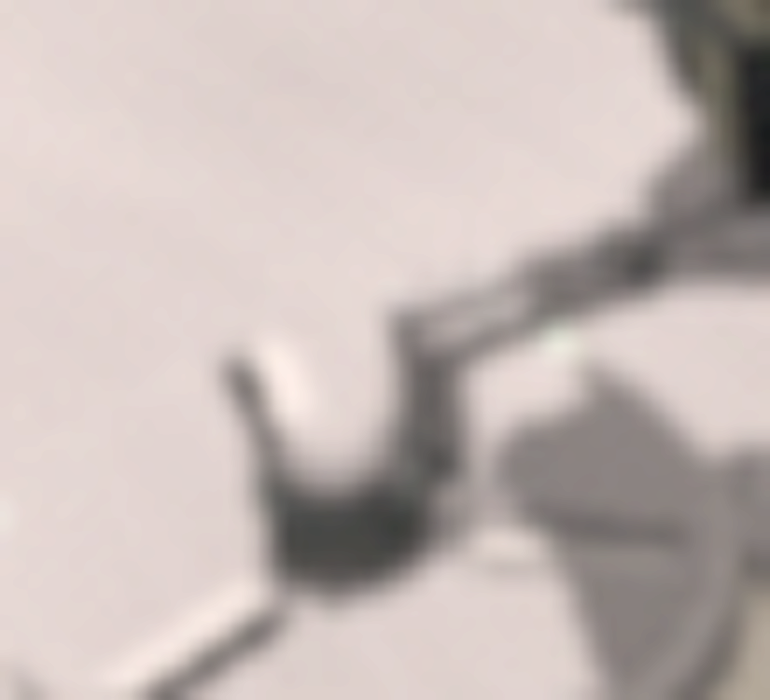

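View pics/t10.png

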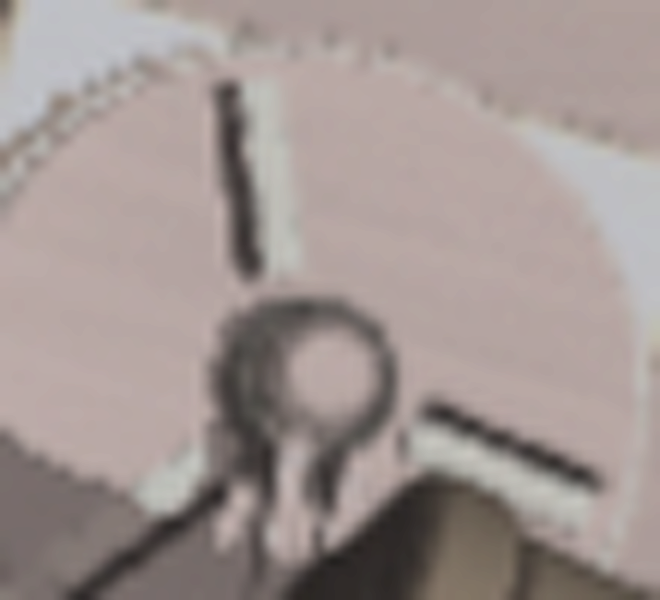

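Request:
send_rows([
  [[0,0,0.002],[0,0,0],112],
  [[0,0,0.002],[0,0,0],112],
  [[0,0,0.002],[0,0,0],112],
  [[0,0,0],[0,0,0],112],
])

```text
time: 15.5
tool_pos: [0.4411, -0.1364, 0.1081]
tool_rot: [-3.142, 0.001, 2.905]
contact_force: [-0.1, -0.8, -2.0]
opening: 0.0515
```

Run:
```python
from h import *
F=[]
for i in range(2):
    d=imaging.read_camera("top");w=imaging.read_camera("scene");F.append(robot.observe()["contact_force"])
o=robot.observe();print(o["time"],np.mean(F,0),o["tool_pos"],o["opening"],o["torque"])
overlay(w,(225,120,280,180),13,"s11.png",[])
```

```text
15.7 [ 0.10257299 -0.07564742 -1.38420582] [ 0.44089808 -0.13630154  0.107721  ] 0.05143028131714825 [-0.04373458  0.02239149 -0.03053895]
```

View pics/s11.png

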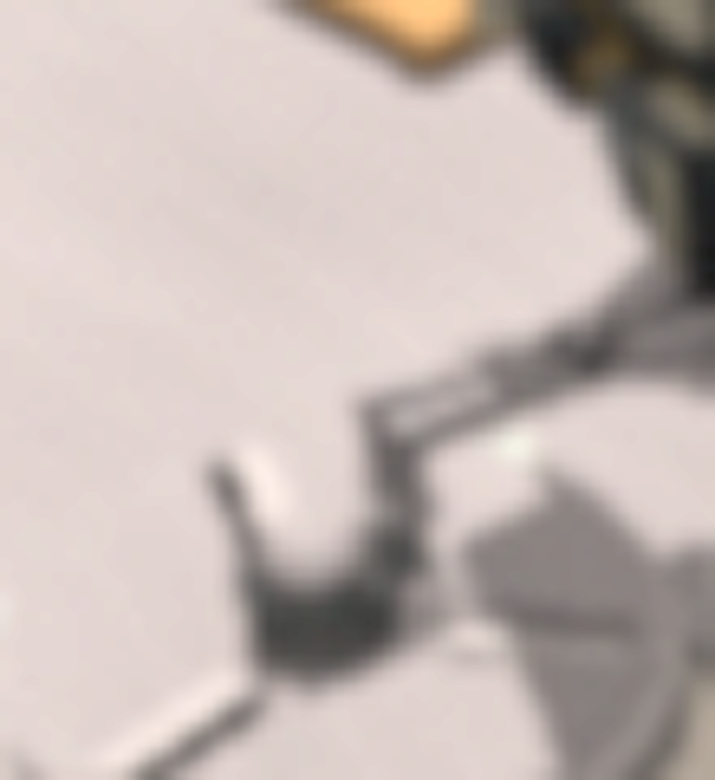

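Request:
send_rows([
  [[0,0,0.003],[0,0,0],112],
  [[0,0,0.003],[0,0,0],112],
  [[0,0,0.003],[0,0,0],112],
  [[0,0,0.003],[0,0,0],112],
  [[0,0,0.003],[0,0,0],112],
  [[0,0,0],[0,0,0],112],
])

```text
time: 16.3
tool_pos: [0.4412, -0.1365, 0.1232]
tool_rot: [-3.141, 0.001, 2.905]
contact_force: [-0.1, -0.6, -1.6]
opening: 0.0515
```

Run:
```python
from h import *
d=imaging.read_camera("top");w=imaging.read_camera("scene")
o=robot.observe();print(o["time"],o["contact_force"],o["tool_pos"],o["opening"],o["torque"])
overlay(w,(225,115,290,180),12,"s12.png",[]);overlay(d,(385,150,440,200),12,"t12.png",[])
```

```text
16.4 [-0.51040381 -0.48550658 -2.23472431] [ 0.440944   -0.13632577  0.12281135] 0.051683389155203596 [ 0.01107141  0.0160063  -0.0024712 ]
```

View pics/s12.png

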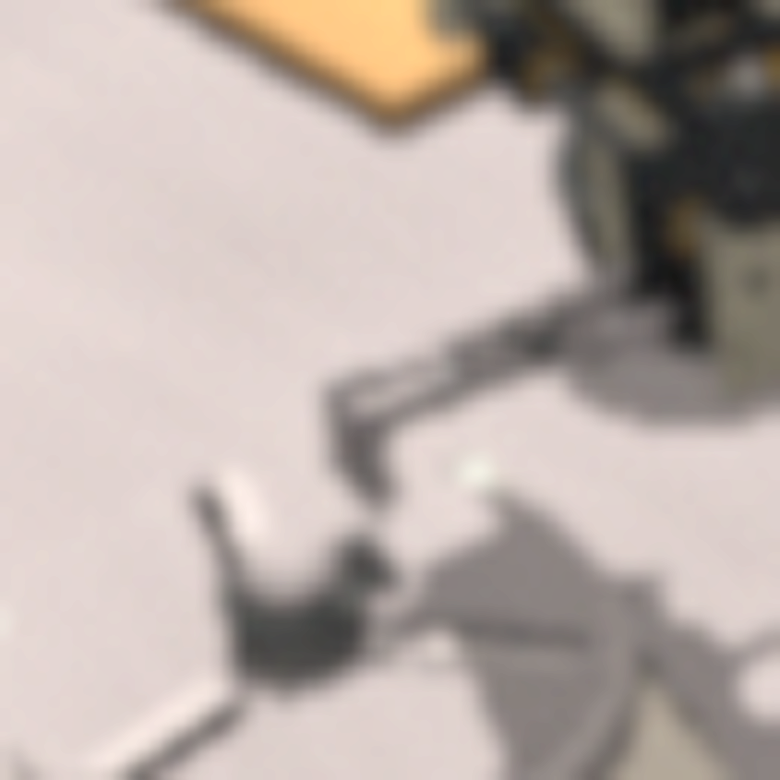

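View pics/t12.png

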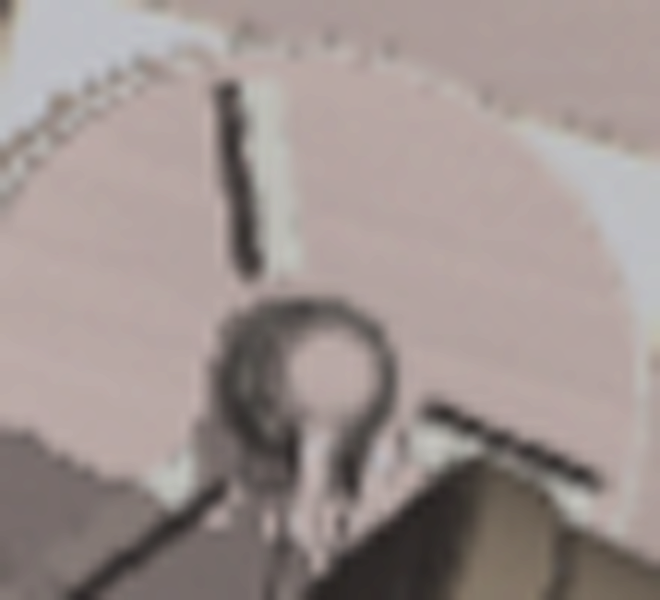

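Request:
send_rows([
  [[0,0,0.008],[0,0,0],112],
  [[0,0,0.01],[0,0,0],112],
  [[0,0.002,0.008],[0,0,0],112],
  [[0.002,0.008,0.004],[0,0,0],112],
  [[0.004,0.015,0],[0,0,0],112],
  [[0.006,0.022,0],[0,0,0],112],
  [[0.007,0.026,0],[0,0,0],112],
  [[0.007,0.026,0],[0,0,0],112],
  [[0.007,0.026,0],[0,0,0],112],
  [[0.007,0.026,0],[0,0,0],112],
  [[0.007,0.026,0],[0,0,0],112],
  [[0.007,0.026,0],[0,0,0],112],
  [[0.007,0.026,0],[0,0,0],112],
  [[0.007,0.026,0],[0,0,0],112],
  [[0.007,0.026,0],[0,0,0],112],
  [[0.007,0.026,0],[0,0,0],112],
  [[0.006,0.023,0],[0,0,0],112],
  [[0.004,0.02,0],[0,0,0],112],
  [[0.0015,0.0125,0],[0,0,0],112],
  [[0,0.004,0],[0,0,0],112],
])

```text
time: 18.4
tool_pos: [0.5341, 0.2316, 0.1527]
tool_rot: [3.141, -0.0, 2.906]
contact_force: [-0.7, -0.4, -2.1]
opening: 0.0514
```

Run:
```python
from h import *
d=imaging.read_camera("top");w=imaging.read_camera("scene");k=imaging.read_camera("wrist")
o=robot.observe();print(o["time"],o["contact_force"],o["tool_pos"],o["opening"],o["tool_rot"])
overlay(w,(255,130,395,250),5,"s13.png",[]);overlay(w,(220,140,280,180),12,"s13b.png",[]);overlay(d,(380,150,440,215),10,"t13.png",[])
cv2.imwrite("pics/w13.png",k["pixels"][:,:,::-1])
```

```text
18.55 [-0.25795489 -0.60662721 -0.91900252] [0.53409086 0.22981568 0.1527182 ] 0.05138145801862307 [-3.14116076e+00 -2.91241160e-04  2.90496628e+00]
```

View pics/s13.png

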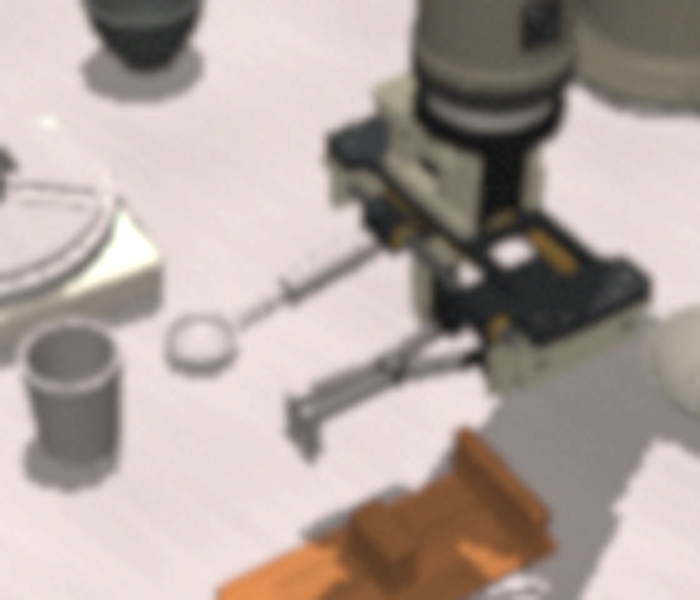

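View pics/s13b.png

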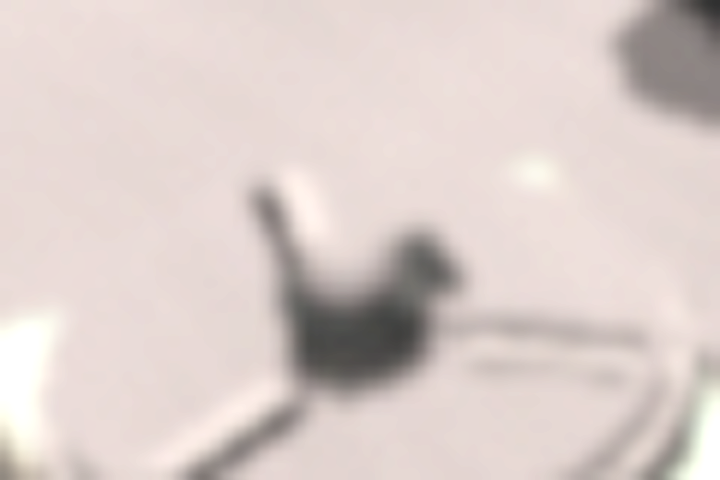

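View pics/t13.png

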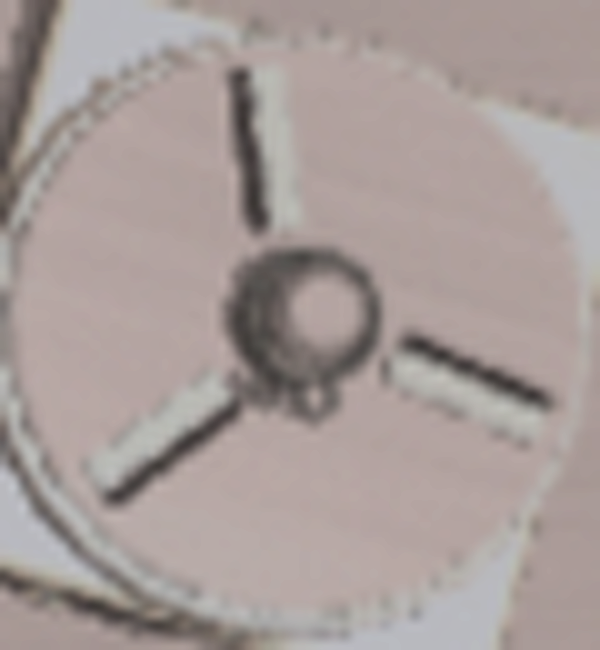

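View pics/w13.png

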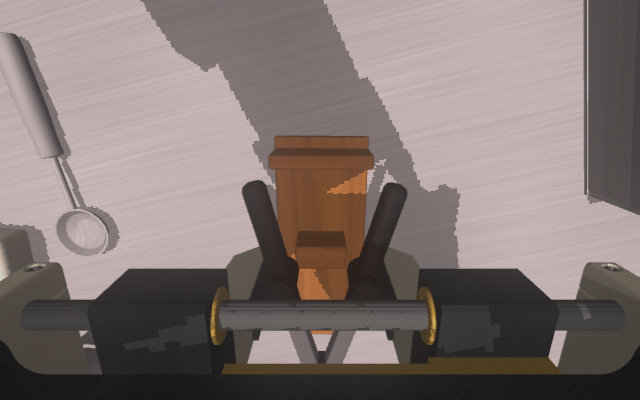

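```bash
cat > look2.py <<'E'
from h import *
import sys
h,zu,dr=map(float,sys.argv[2:5]); S=np.array([.5682,-.168]);tag=sys.argv[1];yaw=-.2368;off=float(sys.argv[5])
ex=np.array([np.cos(yaw),np.sin(yaw)])
d=imaging.read_camera("top"); s=imaging.read_camera("scene")
R=ring2(S-ex*.0032+ex*off,yaw,zu,dr,h)
SL=[(circ(S,.102,.0105),(0,0,255)),(circ(S,.085,.020),(255,0,255))]
for n,l in(("",R+SL),("n",[])):
  overlay(d,(390,160,430,200),16,tag+"t%s.png"%n,l);overlay(s,(230,145,275,180),16,tag+"s%s.png"%n,l)
E
python3 look2.py g 0 .085 0 0
```

```text
(no output)
```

View pics/gt.png

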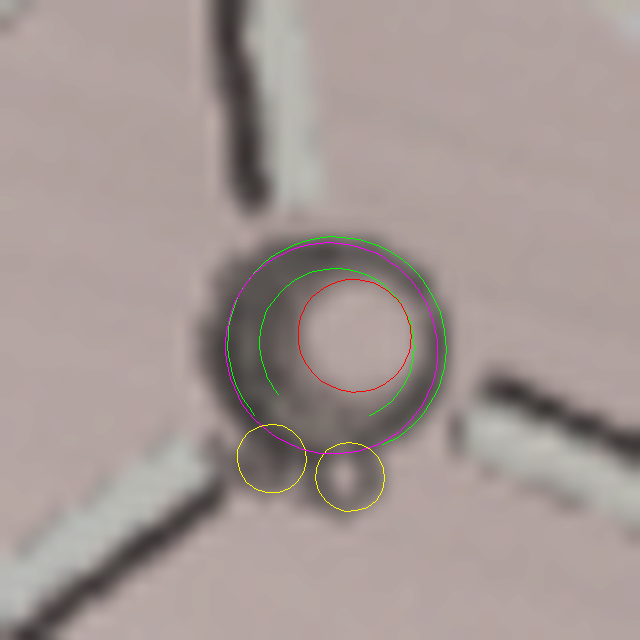

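View pics/gs.png

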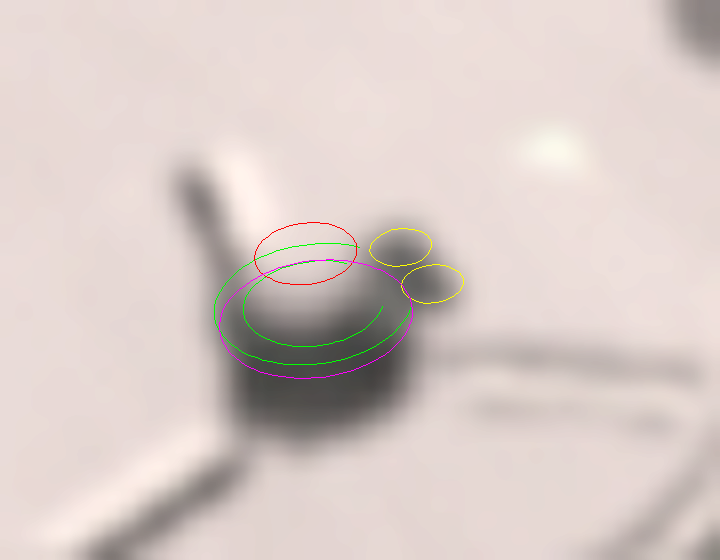

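View pics/gsn.png

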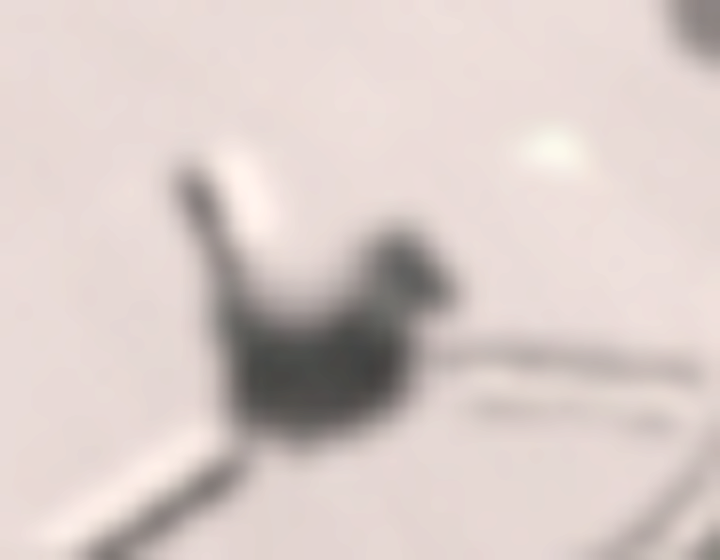

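View pics/gtn.png

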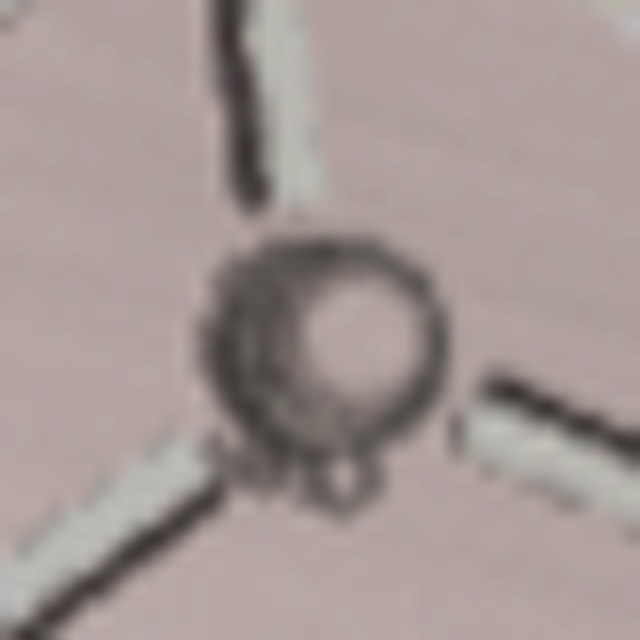

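Request:
send_rows([
  [[0,0,-0.01],[0,0,0],112],
  [[0,0,-0.02],[0,0,0],112],
  [[0,0,-0.02],[0,0,0],112],
  [[0,0,-0.02],[0,0,0],112],
  [[0,0,-0.02],[0,0,0],112],
  [[0,0,-0.01],[0,0,0],112],
  [[0,0,-0.006],[0,0,0],112],
  [[0,0,-0.004],[0,0,0],112],
  [[0,0,-0.002],[0,0,0],112],
  [[0,0,0],[0,0,0],112],
])

```text
time: 19.65
tool_pos: [0.5347, 0.2302, 0.0411]
tool_rot: [3.141, 0.001, 2.905]
contact_force: [1.3, -0.7, -1.6]
opening: 0.0521
```

Run:
```python
from h import *
w=imaging.read_camera("scene");k=imaging.read_camera("wrist")
o=robot.observe();print(o["time"],o["contact_force"],o["tool_pos"],o["opening"],o["torque"])
overlay(w,(285,180,385,265),8,"s14.png",[])
cv2.imwrite("pics/w14.png",k["pixels"][:,:,::-1])
```

```text
19.75 [-0.03650065  0.01841934 -2.65974776] [0.53479719 0.23029543 0.0413481 ] 0.05150101582648249 [ 0.01680691  0.04140869 -0.0359257 ]
```

View pics/s14.png

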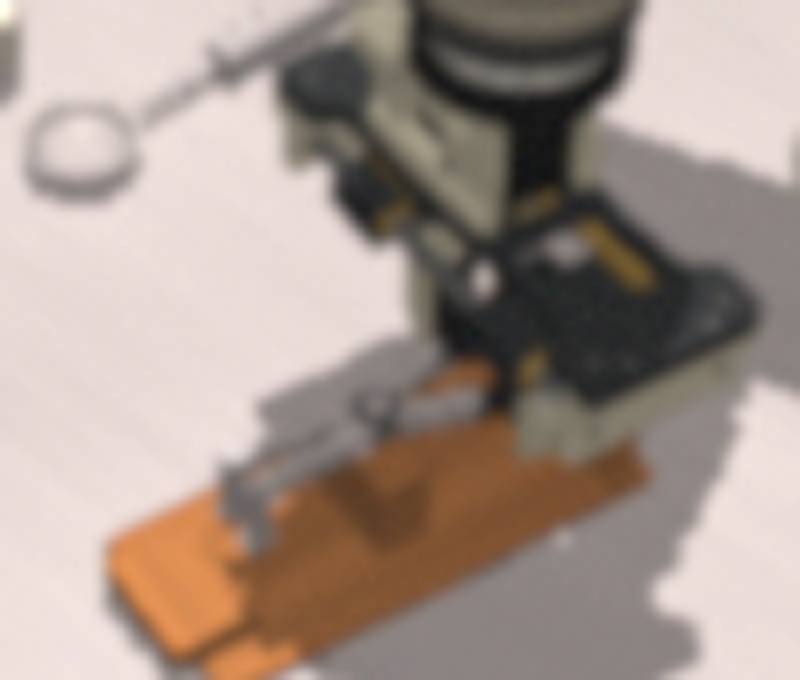

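View pics/w14.png

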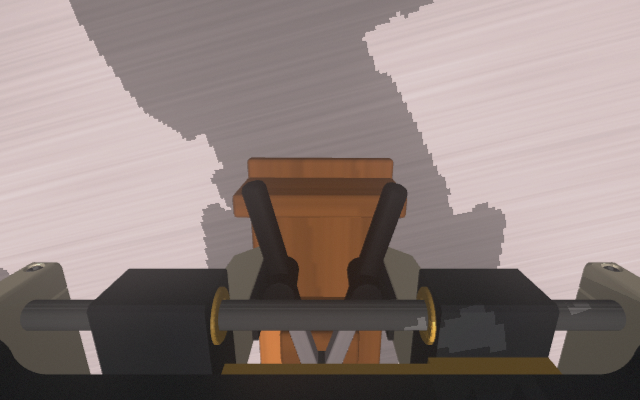

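Request:
send_rows([
  [[0,0,-0.002],[0,0,0],112],
  [[0,0,-0.002],[0,0,0],112],
  [[0,0,-0.002],[0,0,0],112],
  [[0,0,0],[0,0,0],112],
])

```text
time: 20.15
tool_pos: [0.5342, 0.2301, 0.0344]
tool_rot: [-3.141, -0.001, 2.905]
contact_force: [0.0, -0.3, -0.8]
opening: 0.0512
```

Request:
send_rows([
  [[0,0,-0.0015],[0,0,0],112],
  [[0,0,-0.0015],[0,0,0],112],
  [[0,0,0],[0,0,0],112],
])

```text
time: 20.45
tool_pos: [0.5345, 0.2302, 0.0317]
tool_rot: [3.141, 0.0, 2.905]
contact_force: [-0.5, 0.3, -1.2]
opening: 0.0519
```

Request:
send_rows([
  [[0,0,-0.001],[0,0,0],112],
  [[0,0,-0.001],[0,0,0],112],
  [[0,0,0],[0,0,0],112],
])

```text
time: 20.75
tool_pos: [0.5348, 0.2301, 0.0309]
tool_rot: [3.141, 0.001, 2.905]
contact_force: [-2.5, -2.3, 7.6]
opening: 0.0516
```

Run:
```python
from h import *
F=[]
for i in range(3): w=imaging.read_camera("scene");F.append(robot.observe()["contact_force"])
print(np.mean(F,0),robot.observe()["torque"]);overlay(w,(285,180,385,265),8,"s15.png",[])
```

```text
[-2.32692914 -1.3547728   6.71216765] [-0.20544685  0.41286099 -0.04164554]
```

View pics/s15.png

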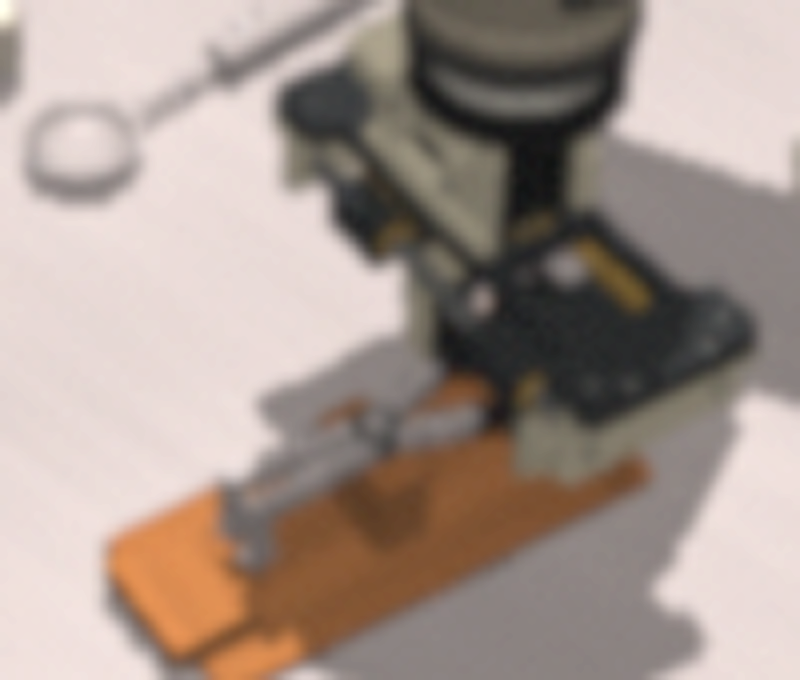

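Request:
send_rows([
  [[0,0,0.0008],[0,0,0],108],
  [[0,0,0],[0,0,0],100],
  [[0,0,0],[0,0,0],90],
  [[0,0,0],[0,0,0],70],
  [[0,0,0],[0,0,0],40],
  [[0,0,0],[0,0,0],0],
  [[0,0,0],[0,0,0],0],
  [[0,0,0],[0,0,0],0],
])

```text
time: 21.7
tool_pos: [0.5344, 0.2302, 0.0305]
tool_rot: [3.142, -0.0, 2.905]
contact_force: [1.5, -0.5, 0.2]
opening: 0.0908
```

Request:
send_rows([
  [[0,0,0.005],[0,0,0],0],
  [[0,0,0.01],[0,0,0],0],
  [[0,0,0.03],[0,0,0],0],
  [[0,0,0.04],[0,0,0],0],
  [[0,0,0.04],[0,0,0],0],
  [[0,0,0.03],[0,0,0],0],
  [[0,0,0],[0,0,0],0],
])

```text
time: 22.4
tool_pos: [0.5368, 0.2309, 0.1916]
tool_rot: [3.136, 0.009, 2.905]
contact_force: [0.4, 0.3, -0.2]
opening: 0.0919
```

Run:
```python
from h import *
k=imaging.read_camera("wrist");w=imaging.read_camera("scene")
o=robot.observe();print(o["time"],o["contact_force"],o["tool_pos"],o["opening"])
crop(k,220,110,420,300,4,"w16.png");overlay(w,(285,180,385,265),8,"s16.png",[])
```

```text
22.5 [-0.88798181  0.05676658 -1.2827394 ] [0.53457611 0.2302192  0.18671001] 0.09180739927236822
```

View pics/w16.png

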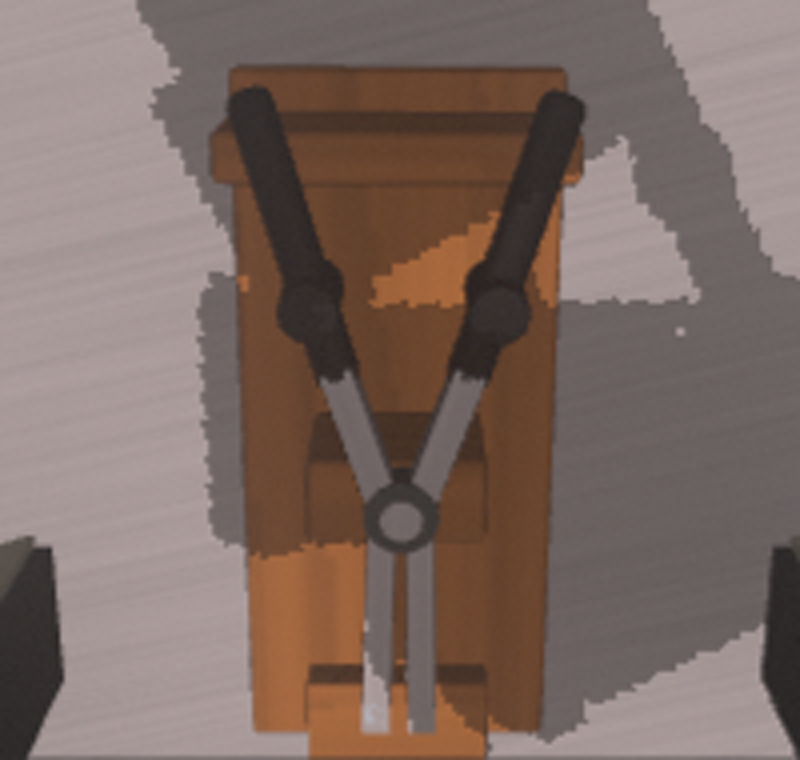

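View pics/s16.png

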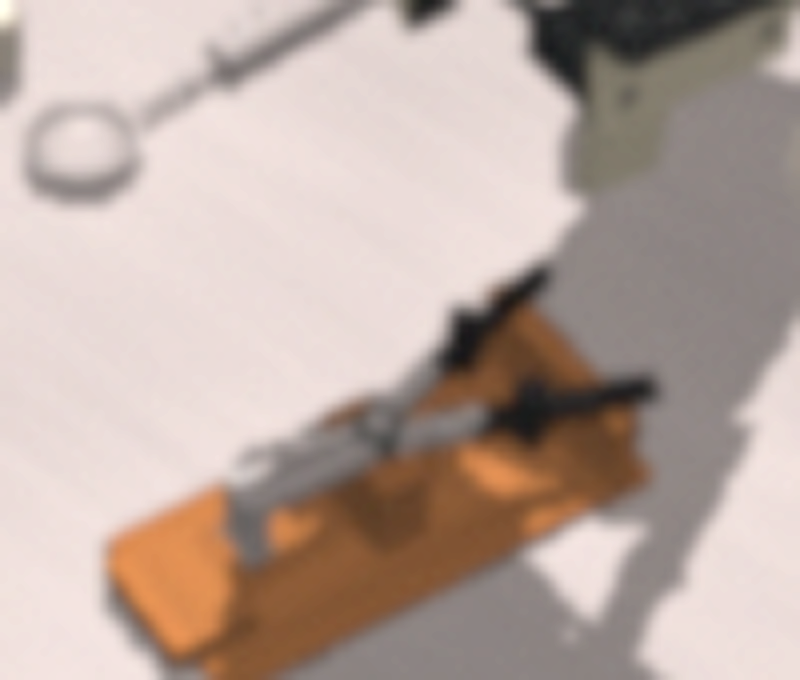

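Run:
```python
from h import *
s=imaging.read_camera("scene");yaw=-.2368;ex=np.array([np.cos(yaw),np.sin(yaw)]);S=np.array([.5682,-.168])
A=ring2(S-ex*.0032,yaw,.085,0,0,(.0205,));B=[(p,(255,0,0)) for p,_ in ring2(S-ex*.0032,yaw,.090,0,0,(.0205,))]
overlay(s,(235,150,265,175),24,"s17.png",A+B);overlay(s,(235,150,265,175),24,"s17n.png",[])
d=imaging.read_camera("top");cv2.imwrite("pics/t17.png",d["pixels"][:,:,::-1])
```

```text
(no output)
```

View pics/s17.png

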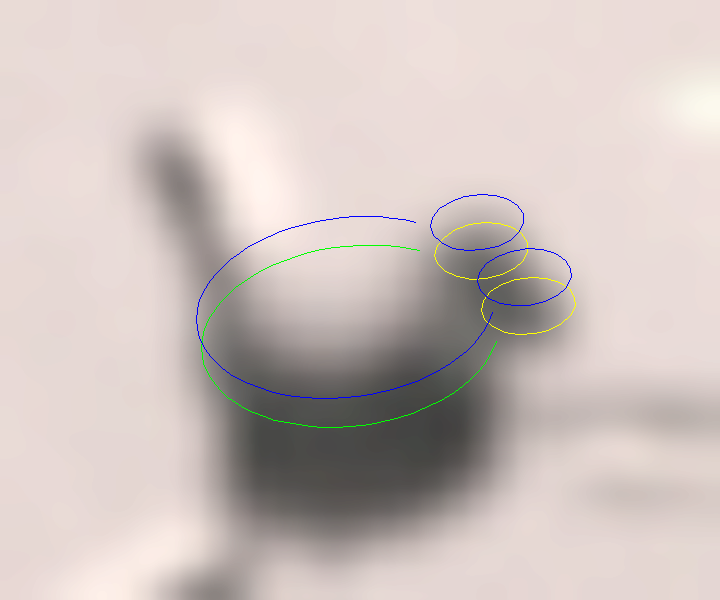

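View pics/s17n.png

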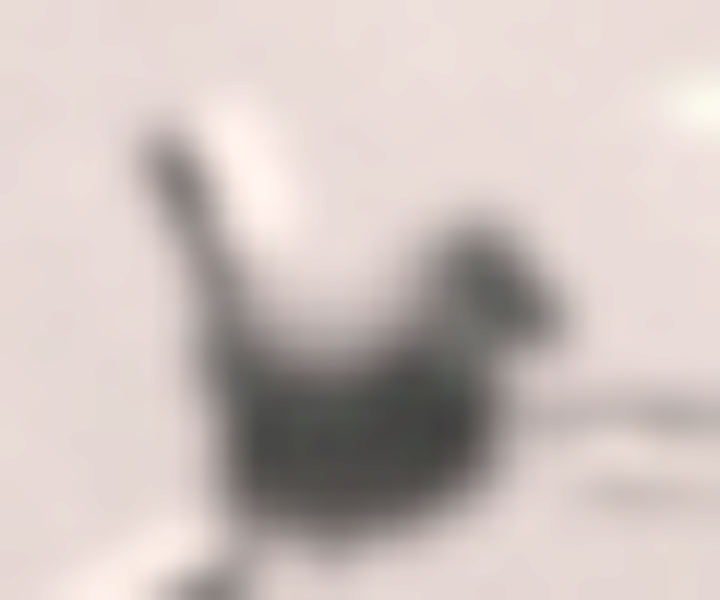

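View pics/t17.png

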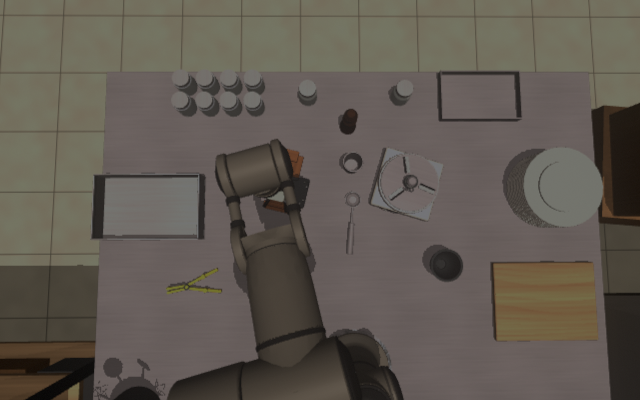

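```bash
python3 -c "
from cell import robot
print(robot.observe()['qvel']);print(robot.hand_in())"
```

```text
[-0.00208708  0.01484752  0.00524615 -0.00086908 -0.0004165  -0.00011458]
the job is handed in; nothing more can be done
None
```

I spread the ring with the pliers, carried it to the slicer and lowered it over the shaft until it touched the hub. I then let it close in the groove, drew the pliers off and laid them back on their rest. I handed the job in at about 23 s of the 67 s allowed; no verdict was reported.

**Ring:** In the top and scene views it matches a closed ring centred on the shaft, with its eyes at hub height to within about 1–2 mm. The images are blurry at that scale, so the height check is not finer than that.

**Pliers:** They lie open and flat on the rest, close to where they started, and the gripper is clear above them.

**Bystanders:** None of them, nor the yellow pliers, looks moved in the last top picture. I compared this by eye and did not measure it.

**Irregularity:** While I drew the pliers off, their tips seemed to lift less than the gripper, so they may have tilted slightly in the fingers. The pins still came clear of the eyes, and the pliers settled flat on the rest.

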